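# Test the guarded roller switch of the lens inspection stand

### The job

Test the roller lever switch under the lamp of the lens inspection stand: draw the keeper bolt fully back towards the front, slide the guard fully open to the left, then press the switch's roller gently just until it clicks, hold it there for about half a second without overtravel, and let it spring back. Leave the keeper drawn and the guard open, and do not disturb the other things on the stand and the table.

Things in the scene. Friction and masses are not known exactly. Their poses are not given: they have to be found in the camera images.
- stand: Grey lens inspection stand, fixed: a box, top 70 mm above the table. Origin on the table; the box spans x -145 to +85, y -180 to +180 mm in its own frame, whose x points away from the robot at yaw 0, y to the left, z up; its front is -x. Keeper and tab stand in front of the lamp bar and are reached from straight above.
- lamp (a point): Centre of the aluminium lamp bar of the stand, 40 mm (x) by 352 mm (y) by 25 mm; at x +36, y 0 in the stand's frame; underside 218 mm above the table; on two 12 mm posts at x +40, y -168 and +168. It overhangs the roller, which an upright gripper cannot reach: lean the tool about 35 degrees, its upper end towards the stand's front (-x).
- keeper (a joint): Steel keeper bolt on the stand's top: slides towards the stand's front (stand -x). 0 = home, its nose stands in the guard tab's way and the guard cannot slide; 0.040 m = drawn back to its stop. Drawn counts from 0.032 m. Stiff with friction, about 1.2 N, stays where left.
- knob (a point): Centre (half-way up) of the keeper's upright round steel knob, 16 mm across, standing from 76 to 106 mm above the table (the keeper's plate around its foot is 77 mm high). At keeper 0 it lies at x -85, y +18 mm in the stand's frame. Room for a finger behind it (+x side): 40 mm of free space beyond the plate, and the guard's tab is 43 mm away to the right (-y).
- guard (a joint): Aluminium guard, a hood 86 x 50 mm (roof 125 mm above the table, open at its left and right ends) over the switch: slides to the stand's left (stand +y). 0 = covers the switch, 0.080 m = its stop, switch uncovered. Open counts from 0.072 m. Friction about 2 N, stays where left.
- tab (a point): Centre of the guard's upright tab, a flat plate 30 mm (x) by 10 mm (y), from 74 to 120 mm above the table, standing in front of the hood. At guard 0 it lies at x -60, y -30 mm in the stand's frame. Push it to +y (or pinch it across y); the top is free beside it on the -y side.
- lever (a joint): Roller lever of the black microswitch under the guard. 0 = at rest, grows as the roller is pushed down, spring returns it. It clicks at 0.22 rad (roller 10 mm down); beyond 0.36 rad (roller 16.5 mm down) it is overtravelled and damaged. Downward force at the roller about 1.4 N at the first touch, 3 N at the click, 4.2 N at 0.36 rad.
- roller (a point): Centre of the black roller, 18 mm diameter, 14 mm wide, axis along the stand's y, on the free front end of a lever 46 mm long whose pivot lies behind it (+x). At rest x +14, y -60 mm in the stand's frame and 106 mm above the table (top of the roller 115 mm); moves down with the lever.
- lens_a: Bystander: loose trial lens, steel-rimmed disc 38 mm across, 4 mm thick, with a small tab; lies on the stand's left part. Origin under its centre.
- lens_b: Bystander: second loose trial lens, the same.
- screw_jar: Bystander: small glass jar, 36 mm across, 45 mm high, on the stand's left part. Origin under its centre.
- cleaner: Bystander: bottle of lens cleaner, 48 mm across, 130 mm high, on the table. Origin under its centre.
- mug: Bystander: white mug, 80 mm across, 90 mm high, on the table. Origin under its centre.
- torch: Bystander: dark pen torch, 125 mm long, 26 mm high, lying on the table. Origin under its middle.
- driver: Bystander: screwdriver with wooden handle, 150 mm long, lying on the table. Origin under its middle.
- trial_frame: Bystander: trial spectacle frame, 130 mm wide, 10 mm high, lying on the table. Origin under its middle.

How it is judged:
By the outcome, as a careful person would: the job done as asked, in the order asked, and still so for the second after the job is handed in, with the robot touching nothing.
It also fails if it takes over 64 s, if anything falls off the work surface, if the arm or the gripper's body presses on something with over 40 N, if the wrist force passes 120 N, or if a joint passes its speed limit or range.

### The arm

A 7-joint arm with a two-finger parallel gripper is mounted at the origin on the work surface. World frame = base frame: x ahead of the robot, y to its left, z up, the work surface at z = 0. Lengths are in m, angles in degrees, forces in N, time in s.
With the tool pointing down it reaches from about 0.425 to 0.875 m from the base axis. Payload 4.7 kg.
Tool frame: the origin (TCP) lies midway between the tips of the shut fingers; the grasp point (between the pads) lies 19 mm behind it (r.pinch_z is the distance from the TCP to the grasp point, in m); z points along the fingers, y is the direction in which the jaws open and shut (so a half turn about z gives the same grasp; the last joint's range is limited). The gripper opens to 85 mm and grips with 20 to 120 N. Pads are 22 mm wide; open, the fingers measure 114 mm over their backs; the gripper's body (76 mm by 85 mm) begins 54 mm behind the grasp point. The pads swing forward as they close: fully open they stand 13 mm farther back than shut.
Start: joints at [71.74, 18.392, -4.016, 83.108, 1.295, 78.541, -3.26], TCP at [0.212, -0.614, 0.208] pointing down, gripper open.
Joint ranges: [-163.93, 163.93], [-17.29, 119.83], [-79.2, 71.16], [3.27, 140.29], [-89.18, 269.18], [5.43, 117.66], [-154.24, 154.24]. Speed limits (degrees/s): [147.25, 147.25, 180, 180, 180, 180, 180].

### API

Orientations are given as a 3x3 rotation matrix whose columns are the frame's x, y, z axes.
In Python, from rig import r, get_image, camera_model, ticket gives the robot as it stands.
- The arm moves only by the tool play_rows, never from a script. Its argument "increments" is a list of rows, each an object of numbers: "claw": the finger opening in mm, from 0 to 85.4; "tx", "ty", "tz": the shift along the tool's x, y, z in mm; "twist": the turn about the tool's z in rad. A call has 1 to 12 rows; each row shifts and turns the commanded pose from where the row before left it, along the tool's axes as they then stand; what a row does not reach is not made up. A row lasts 1/12 s, in which the tool goes at most 41.7 mm and 7.16 degrees, less where a joint would pass 70% of its speed; a pose out of reach is approached as far as the arm can. A call with a gripper value outside its range is refused whole. The fingers move at their own pace and stop on an object; the grip force is fixed at half the most. Time passes only in rows, so rows that do not move let the fingers close. It gives the time, the measured TCP pose, the force and the opening at its end, in the units of the state.
- r.read_state(): the state, without advancing time (a new reading comes with each control period).
- get_image(name): name is "side" or "top" or "wrist"; returns the picture (480x640x3 uint8, red, green, blue); there is no depth.
- camera_model(name): a dict with "K" (3x3 intrinsics, pixels), "dist" ([k1, k2, p1, p2, k3] as OpenCV has them; the pictures are not rectified), "rvec" (rotation vector, rad) and "tvec" (3), from world to camera coordinates, as OpenCV has them. Camera axes: x right, y down, z forward; pixel columns grow to the right and rows downward; lengths in m; the calibration is good to about 2 mm. A picture is of the moment at which its call begins: read the wrist's pose just before it. camera_model takes no time and is no camera call; for the wrist camera it gives the pose at the moment of the call.
- ticket.sign_off(): hands the job in, once; it reports no verdict.
The state is a dict: "time_s": time; "q": joint angles; "joint_vel": joint speeds; "effort": joint torques, N m; "position": TCP position; "orientation": TCP orientation; "wrist_force": force on the tool from outside, world axes, zero at the start; "moment": the same for the moment, N m; "finger_gap": opening from 0.0 (shut) to 1.0 (fully open).
Only numpy, scipy, OpenCV 4.12 (cv2) and the standard library are available. Lean on these libraries where they do the work, as an engineer would, in place of code of your own. Each camera call takes 0.05 s, during which the arm holds its last target.

## Working session

There is one attempt and no reset: what is moved stays moved. The work goes in short steps, Python scripts to look and compute and a tool call to move; the robot and the scene stay as the last step left them, time stands still between calls to the robot, and variables do not carry over. Pictures are saved under pics/ and viewed, and the job is handed in when it is done.

Besides the shell and the picture viewer there is one more tool, called after "Request:" by a JSON object that holds its "fn" and its "kwargs". play_rows: Moves the arm, as the interface text tells. Its arguments: {"type":"object","properties":{"increments":{"type":"array"}},"required":["increments"]}

```bash
mkdir -p pics; ls; python3 - <<'E'
from rig import r,get_image,camera_model
import cv2
s=r.read_state();print(s, r.pinch_z)
for n in ["side","top","wrist"]:
    im=get_image(n);cv2.imwrite(f"pics/{n}0.png",im[:,:,::-1]);m=camera_model(n);print(n,m)
E
```

```text
pics
{'time_s': 0.0, 'q': array([71.74153639, 18.43829215, -4.01403593, 83.17520332,  1.29527571,
       78.54014959, -3.25973829]), 'joint_vel': array([ 0.02648538,  0.05307255,  0.04203371, -0.0779395 ,  0.05469677,
        0.0743559 , -0.01794117]), 'effort': array([-6.65730477e-04, -4.93577671e+01, -3.82650057e-01, -3.14330578e+01,
        1.29801297e-02,  1.13245327e-02, -1.83736994e-06]), 'position': array([ 0.21207482, -0.61381762,  0.20732939]), 'orientation': array([[ 9.45136509e-01,  3.26674844e-01, -7.25164755e-04],
       [ 3.26675629e-01, -9.45134894e-01,  1.75099354e-03],
       [-1.13372974e-04, -1.89182157e-03, -9.99998204e-01]]), 'wrist_force': array([-0.41661872, -0.23532079,  0.34597425]), 'moment': array([ 0.00675096, -0.07416667, -0.02382097]), 'finger_gap': 0.999451612534243} 0.0187
side {'K': array([[615.70883155,   0.        , 327.39035374],
       [  0.        , 615.70883155, 247.02509416],
       [  0.        ,   0.        ,   1.        ]]), 'dist': array([-0.10230595,  0.        ,  0.        ,  0.        ,  0.        ]), 'rvec': array([ 0.79071718, -2.54159716,  1.15759472]), 'tvec': array([0.45255319, 0.31958267, 1.29392917])}
top {'K': array([[490.05113118,   0.        , 323.64453232],
       [  0.        , 490.05113118, 241.63942301],
       [  0.        ,   0.        ,   1.        ]]), 'dist': array([-0.06343355,  0.        ,  0.        ,  0.        ,  0.        ]), 'rvec': array([ 2.19840857, -2.15036044,  0.09834266]), 'tvec': array([0.01242105, 0.56658589, 1.29033563])}
wrist {'K': array([[427.47659605,   0.        , 325.49158332],
       [  0.        , 427.47659605, 241.31056913],
       [  0.        ,   0.        ,   1.        ]]), 'dist': array([-0.03028461,  0.        ,  0.        ,  0.        ,  0.        ]), 'rvec': array([-2.3331302 ,  1.66420319,  0.27338819]), 'tvec': array([-0.65067324, -0.0403257 ,  0.38119196])}
```

View pics/side0.png

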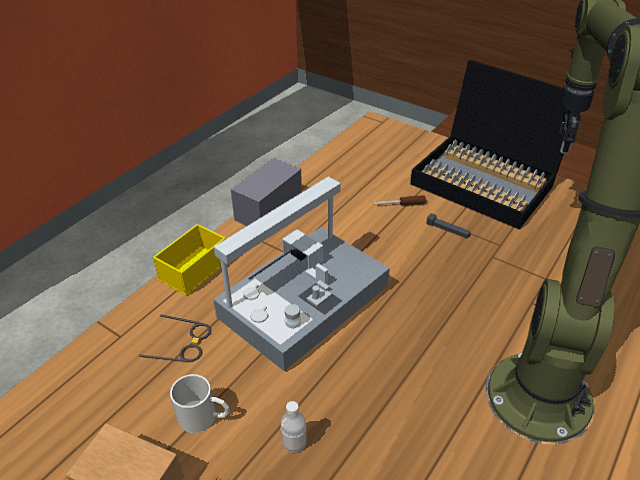

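View pics/top0.png

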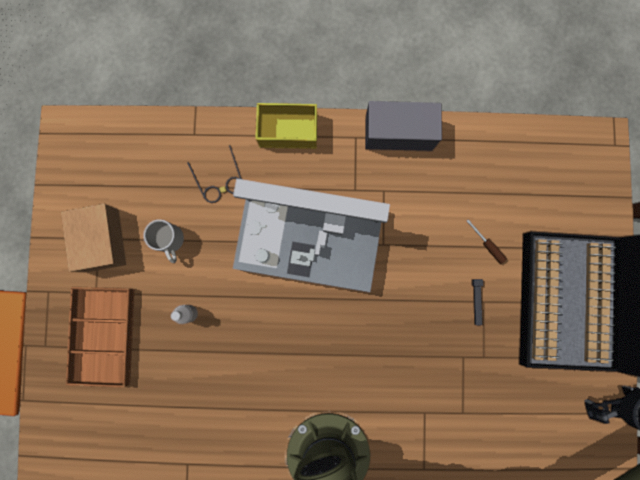

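View pics/wrist0.png

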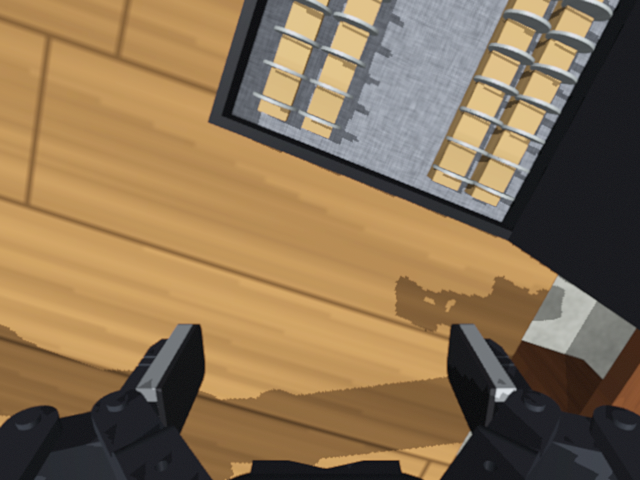

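```bash
cat > h.py <<'E'
import numpy as np,cv2
def ray(m,px):
    R,_=cv2.Rodrigues(m['rvec']);t=np.array(m['tvec']).reshape(3)
    u=cv2.undistortPoints(np.array([[px]],float),m['K'],m['dist'])[0,0]
    return -R.T@t, R.T@np.array([u[0],u[1],1.])
def onz(m,px,z):
    c,d=ray(m,px);return (c+d*(z-c[2])/d[2])
def proj(m,P):
    return cv2.projectPoints(np.array(P,float).reshape(-1,3),m['rvec'],m['tvec'],m['K'],m['dist'])[0][:,0]
E
python3 - <<'E'
import cv2
a=cv2.imread('pics/top0.png')[165:305,215:405];cv2.imwrite('pics/top0z.png',cv2.resize(a,None,fx=4,fy=4,interpolation=cv2.INTER_CUBIC))
a=cv2.imread('pics/side0.png')[170:370,205:400];cv2.imwrite('pics/side0z.png',cv2.resize(a,None,fx=3,fy=3,interpolation=cv2.INTER_CUBIC))
E
```

```text
(no output)
```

View pics/top0z.png

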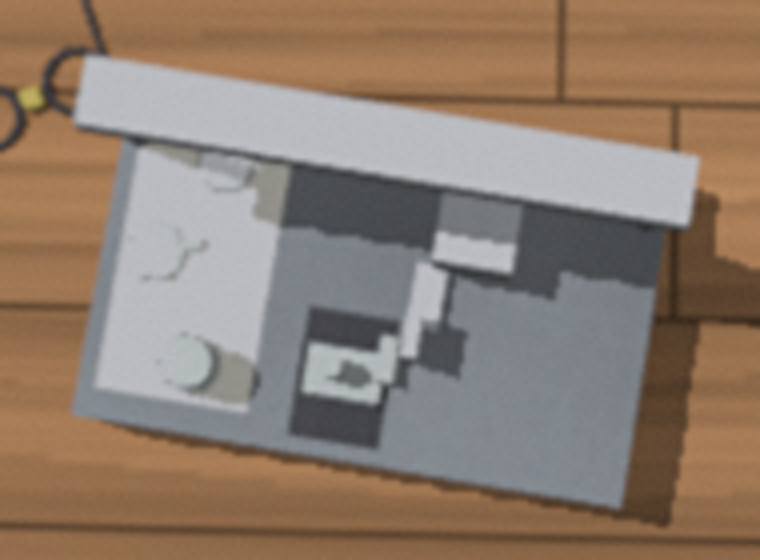

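View pics/side0z.png

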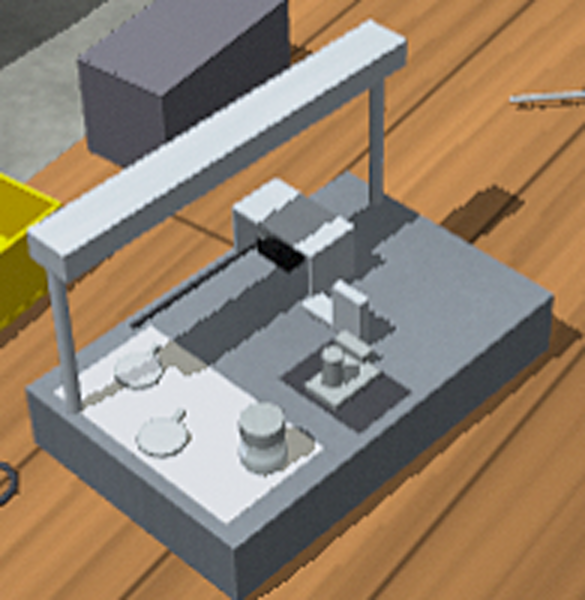

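```bash
cat > fit.py <<'E'
from rig import camera_model
from h import *
from scipy.optimize import least_squares
def z(p,k,o): return [(p[0]+.5)/k-.5+o[0],(p[1]+.5)/k-.5+o[1]]
T=lambda p:z(p,4,(215,165)); S=lambda p:z(p,3,(205,170))
L=[(16,-176),(16,176),(56,176),(56,-176)]
obs=[('top',T((73,412)),(-145,180,70)),('top',T((621,508)),(-145,-180,70)),
('top',T((87,55)),(56,176,243)),('top',T((75,125)),(16,176,243)),('top',T((690,228)),(16,-176,243)),('top',T((699,155)),(56,-176,243)),
('side',S((236,547)),(-145,180,70)),('side',S((553,297)),(-145,-180,70)),('side',S((31,403)),(85,180,70)),
('side',S((29,236)),(56,176,243)),('side',S((63,260)),(16,176,243)),('side',S((407,41)),(16,-176,243)),('side',S((372,20)),(56,-176,243))]
M={n:camera_model(n) for n in('top','side')}
def W(p,q):
    c,s=np.cos(p[2]),np.sin(p[2]);q=np.array(q)/1000
    return np.array([p[0]+c*q[0]-s*q[1],p[1]+s*q[0]+c*q[1],q[2]])
f=lambda p,o=obs:np.concatenate([proj(M[n],W(p,q))[0]-u for n,u,q in o])
if __name__=='__main__':
    for o in(obs,obs[:6],obs[6:]):
        s=least_squares(f,[.6,.02,-.17],args=(o,));print(s.x,np.degrees(s.x[2]));print(s.fun.round(1).reshape(-1,2).tolist())
    s=least_squares(f,[.6,.02,-.17]).x
    for n,q in dict(knob=(-85,18,91),tab=(-60,-30,97),roller=(14,-60,106)).items(): print(n,W(s,q))
E
python3 fit.py
```

```text
[ 0.60360024  0.05944858 -0.14103586] -8.080759404509461
[[0.0, 1.6], [0.5, 0.3], [0.1, 1.1], [-0.1, 0.8], [-0.1, 0.0], [0.3, 1.0], [-0.2, 1.3], [0.1, -0.9], [-2.1, -4.4], [-0.7, -0.6], [0.4, 0.2], [-0.5, 0.3], [-1.3, 0.8]]
[ 0.60546616  0.05973115 -0.14560407] -8.342498865608004
[[-0.2, 0.5], [0.1, -0.1], [0.2, 0.0], [-0.1, -0.4], [-0.3, -0.4], [0.2, 0.5]]
[ 0.60175202  0.05984443 -0.13767307] -7.888085690200426
[[0.7, 1.9], [0.6, -0.7], [-1.5, -3.8], [-0.1, 0.0], [1.1, 0.8], [-0.1, 0.6], [-1.0, 1.0]]
knob [0.52197445 0.0892182  0.091     ]
tab [0.53997892 0.03818058 0.097     ]
roller [ 0.6090271  -0.00192364  0.106     ]
```

```bash
cat >> h.py <<'E'
SP=None
def tool(d_world,R): return (np.array(R).T@np.array(d_world)*1000).round(1)
def stand2w(p,q):
    c,s=np.cos(p[2]),np.sin(p[2]);q=np.array(q,float)
    return np.array([p[0]+c*q[0]-s*q[1],p[1]+s*q[0]+c*q[1],q[2]])
E
python3 - <<'E'
from fit import *
from rig import r
del obs[8]
s=least_squares(f,[.6,.02,-.17]);print(s.x,np.degrees(s.x[2]),s.fun.round(1).tolist())
m=camera_model('wrist');R,_=cv2.Rodrigues(m['rvec']);c=-R.T@m['tvec'];st=r.read_state()
print('cam in tool',st['orientation'].T@(c-st['position']),'axis',st['orientation'].T@R[2])
print(st['orientation'].T@R.T)
tgt=W(s.x,(-75,-30,300));print(tgt,tool(tgt-st['position'],st['orientation']))
for n in ['top','side']:
  print(n,proj(M[n],[W(s.x,(-85,18,106)),W(s.x,(-60,-30,120)),W(s.x,(-85,18,91))]).round(1).tolist())
E
```

```text
[ 0.60436487  0.05897707 -0.14503725] -8.310022450431928 [0.1, 1.0, 0.5, 0.3, 0.5, 0.5, 0.2, 0.1, 0.1, 0.0, 0.5, 0.9, -0.8, 1.0, 0.0, -0.9, -1.0, -1.0, 0.1, -0.3, -0.4, 0.2, -1.1, 0.6]
cam in tool [ 0.08229783  0.00141689 -0.16590787] axis [-3.18279608e-01 -1.20633032e-04  9.47996876e-01]
[[-1.41411709e-03 -9.47995829e-01 -3.18279608e-01]
 [ 9.99998940e-01 -1.45118841e-03 -1.20633032e-04]
 [-3.47524066e-04 -3.18279441e-01  9.47996876e-01]]
[0.52581645 0.04013175 0.3       ] [ 510.2 -515.8  -91.7]
top [[297.8, 255.3], [318.2, 248.3], [298.1, 255.7]]
side [[314.8, 287.5], [321.2, 267.2], [314.8, 292.2]]
```

Request:
{"fn": "play_rows", "kwargs": {"increments": [{"tx":10,"ty":-10,"tz":-30},{"tx":26,"ty":-26,"tz":-10},{"tx":28,"ty":-28,"tz":-6},{"tx":28,"ty":-28,"tz":-6},{"tx":28,"ty":-28,"tz":-6},{"tx":28,"ty":-28,"tz":-6},{"tx":28,"ty":-28,"tz":-6},{"tx":28,"ty":-28,"tz":-6},{"tx":28,"ty":-28,"tz":-6},{"tx":28,"ty":-28,"tz":-6},{"tx":28,"ty":-28,"tz":-4},{"tx":28,"ty":-28}]}}

```text
schema error: expected keys claw, tx, ty, tz, twist
```

Request:
{"fn": "play_rows", "kwargs": {"increments": [{"tx":28,"ty":-28},{"tx":28,"ty":-28},{"tx":28,"ty":-28},{"tx":28,"ty":-28},{"tx":28,"ty":-28},{"tx":28,"ty":-28},{"tx":26,"ty":-26},{"twist":-0.12,"claw":0},{"twist":-0.12},{"twist":-0.12},{"twist":-0.12},{"twist":-0.12}]}}

```text
schema error: expected keys claw, tx, ty, tz, twist
```

Request:
{"fn": "play_rows", "kwargs": {"increments": [{"twist":-0.12},{"twist":-0.12},{"twist":-0.12},{"twist":-0.12},{"twist":0}]}}

```text
schema error: expected keys claw, tx, ty, tz, twist
```

```bash
python3 - <<'E'
from rig import r,get_image,camera_model
from h import *
s=r.read_state();print(s['time_s'],s['position'],s['orientation'],s['q'],s['wrist_force'],s['finger_gap'],np.degrees(np.arctan2(s['orientation'][1,0],s['orientation'][0,0])))
im=get_image('wrist');cv2.imwrite("pics/w1.png",im[:,:,::-1])
E
```

```text
0.15 [ 0.21213865 -0.6139353   0.20755403] [[ 9.45117779e-01  3.26729273e-01 -6.05201389e-04]
 [ 3.26729810e-01 -9.45116797e-01  1.36772456e-03]
 [-1.25110346e-04 -1.49039813e-03 -9.99998882e-01]] [71.73974694 18.43013058 -4.01481595 83.16013316  1.29688742 78.54044991
 -3.25896967] [ 0.46610589 -0.29323772  0.01822263] 1.0014699004726726 19.070408120260208
```

View pics/w1.png

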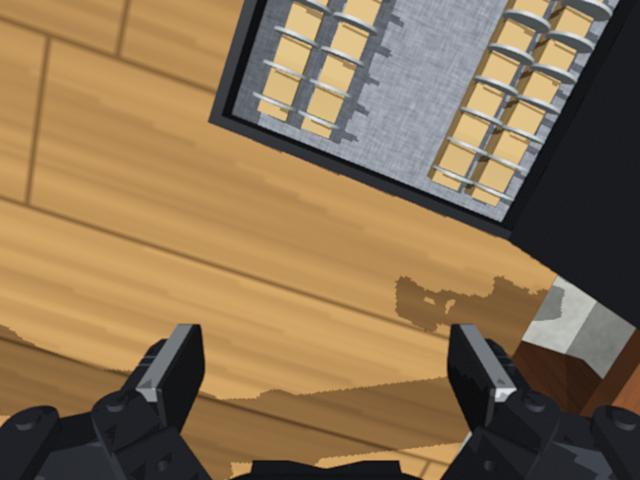

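Request:
{"fn": "play_rows", "kwargs": {"increments": [{"claw":85,"tx":10,"ty":-10,"tz":-30,"twist":0},{"claw":85,"tx":26,"ty":-26,"tz":-10,"twist":0},{"claw":85,"tx":28,"ty":-28,"tz":-6,"twist":0},{"claw":85,"tx":28,"ty":-28,"tz":-6,"twist":0},{"claw":85,"tx":28,"ty":-28,"tz":-6,"twist":0},{"claw":85,"tx":28,"ty":-28,"tz":-6,"twist":0},{"claw":85,"tx":28,"ty":-28,"tz":-6,"twist":0},{"claw":85,"tx":28,"ty":-28,"tz":-6,"twist":0},{"claw":85,"tx":28,"ty":-28,"tz":-6,"twist":0},{"claw":85,"tx":28,"ty":-28,"tz":-6,"twist":0},{"claw":85,"tx":28,"ty":-28,"tz":-4,"twist":0},{"claw":85,"tx":28,"ty":-28,"tz":0,"twist":0}]}}

```text
time_s: 1.2
position: [0.4086, -0.2107, 0.3015]
orientation: [[0.945, 0.327, 0.002], [0.327, -0.945, -0.002], [0.001, 0.002, -1.0]]
wrist_force: [0.3, -0.7, -0.6]
finger_gap: 0.993
```

Request:
{"fn": "play_rows", "kwargs": {"increments": [{"claw":85,"tx":28,"ty":-28,"tz":0,"twist":0},{"claw":85,"tx":28,"ty":-28,"tz":0,"twist":0},{"claw":85,"tx":28,"ty":-28,"tz":0,"twist":0},{"claw":85,"tx":28,"ty":-28,"tz":0,"twist":0},{"claw":85,"tx":28,"ty":-28,"tz":0,"twist":0},{"claw":85,"tx":28,"ty":-28,"tz":0,"twist":0},{"claw":0,"tx":24,"ty":-28,"tz":0,"twist":0},{"claw":0,"tx":0,"ty":0,"tz":0,"twist":-0.12},{"claw":0,"tx":0,"ty":0,"tz":0,"twist":-0.12},{"claw":0,"tx":0,"ty":0,"tz":0,"twist":-0.12},{"claw":0,"tx":0,"ty":0,"tz":0,"twist":-0.12},{"claw":0,"tx":0,"ty":0,"tz":0,"twist":-0.12}]}}

```text
time_s: 2.2
position: [0.525, 0.0356, 0.3002]
orientation: [[0.591, 0.807, -0.0], [0.807, -0.591, -0.0], [-0.0, -0.0, -1.0]]
wrist_force: [-0.4, -0.2, -0.5]
finger_gap: 0.138
```

Request:
{"fn": "play_rows", "kwargs": {"increments": [{"claw":0,"tx":0,"ty":0,"tz":0,"twist":-0.12},{"claw":0,"tx":0,"ty":0,"tz":0,"twist":-0.12},{"claw":0,"tx":0,"ty":0,"tz":0,"twist":-0.12},{"claw":0,"tx":0,"ty":0,"tz":0,"twist":-0.12},{"claw":0,"tx":0,"ty":0,"tz":0,"twist":-0.013},{"claw":0,"tx":0,"ty":0,"tz":0,"twist":0}]}}

```text
time_s: 2.7
position: [0.5251, 0.0355, 0.3003]
orientation: [[0.147, 0.989, -0.0], [0.989, -0.147, -0.0], [-0.0, -0.0, -1.0]]
wrist_force: [-0.5, -0.8, -0.1]
finger_gap: 0.002
```

```bash
python3 - <<'E'
from rig import r,get_image,camera_model
from h import *
s=r.read_state();print(s['time_s'],s['position'],s['orientation'].round(3).tolist(),s['q'],s['wrist_force'],s['finger_gap'],np.degrees(np.arctan2(s['orientation'][1,0],s['orientation'][0,0])))
p=(0.60436,0.05898,-0.14504)
m=camera_model('wrist')
im=get_image('wrist');cv2.imwrite("pics/w1.png",im[:,:,::-1])
for n,q in dict(knobtop=(-85,18,106),tabtop=(-60,-30,120),roller=(14,-60,115),fl=(-145,180,70),fr=(-145,-180,70),lamp=(16,0,243)).items(): print(n,proj(m,stand2w(p,np.array(q)/1000.))) if 0 else print(n,proj(m,np.r_[stand2w(p,np.array(q)/1000.)]).round(1))
E
```

```text
2.7 [0.52507554 0.03548463 0.30029436] [[0.147, 0.989, -0.0], [0.989, -0.147, -0.0], [-0.0, -0.0, -1.0]] [ 37.34669136   4.17539237 -46.15394603  90.72802285   3.02303461
  86.39453257 -17.37075273] [-0.5076249  -0.843443   -0.14895721] 0.0016264835391535538 81.55136756918021
knobtop [[312. 134.]]
tabtop [[342.6 194.9]]
roller [[428.2 227.7]]
fl [[235.1 -77.4]]
fr [[258.4 325.4]]
lamp [[494.8 189.1]]
```

View pics/w1.png

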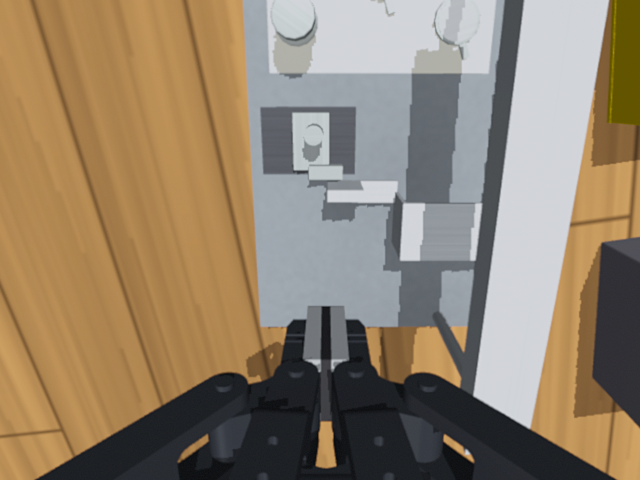

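```bash
cat > st.py <<'E'
from rig import r,get_image,camera_model
from h import *
import sys
p=(0.60436,0.05898,-0.14504)
def w2s(X):
    c,s=np.cos(p[2]),np.sin(p[2]);d=X-np.array([p[0],p[1],0]);return np.array([c*d[0]+s*d[1],-s*d[0]+c*d[1],d[2]])*1000
def fs(F):
    c,s=np.cos(p[2]),np.sin(p[2]);return np.array([c*F[0]+s*F[1],-s*F[0]+c*F[1],F[2]])
def show():
    s=r.read_state();print('t %.2f'%s['time_s'],'stand mm',w2s(s['position']).round(1),'F stand',fs(s['wrist_force']).round(2),'gap %.3f'%s['finger_gap'],'yaw %.2f'%np.degrees(np.arctan2(s['orientation'][1,0],s['orientation'][0,0])))
    return s
def pic(n,f,box=None,k=1):
    im=get_image(n)[:,:,::-1]
    if box: im=im[box[1]:box[3],box[0]:box[2]]
    cv2.imwrite('pics/'+f,cv2.resize(im,None,fx=k,fy=k,interpolation=cv2.INTER_CUBIC))
if __name__=='__main__': show()
E
python3 st.py
```

```text
t 2.75 stand mm [-75.  -34.7 300.3] F stand [0.39 0.69 0.75] gap 0.005 yaw 81.51
```

Request:
{"fn": "play_rows", "kwargs": {"increments": [{"claw":0,"tx":27,"ty":9,"tz":20,"twist":0},{"claw":0,"tx":26.5,"ty":9,"tz":25,"twist":0},{"claw":0,"tx":0,"ty":0,"tz":35,"twist":0},{"claw":0,"tx":0,"ty":0,"tz":35,"twist":0},{"claw":0,"tx":0,"ty":0,"tz":35,"twist":0},{"claw":0,"tx":0,"ty":0,"tz":30,"twist":0},{"claw":0,"tx":0,"ty":0,"tz":0,"twist":0},{"claw":0,"tx":0,"ty":0,"tz":0,"twist":0}]}}

```text
time_s: 3.42
position: [0.5497, 0.0857, 0.1195]
orientation: [[0.146, 0.989, -0.003], [0.989, -0.146, 0.0], [-0.0, -0.003, -1.0]]
wrist_force: [0.0, -1.8, 0.5]
finger_gap: 0.002
```

```bash
python3 - <<'E'
from st import *
show();pic('side','s2.png',(240,200,400,340),4);pic('wrist','w2.png')
E
```

```text
t 3.42 stand mm [-58.   18.6 119.5] F stand [ 0.29 -1.75  0.5 ] gap 0.002 yaw 81.61
```

View pics/s2.png

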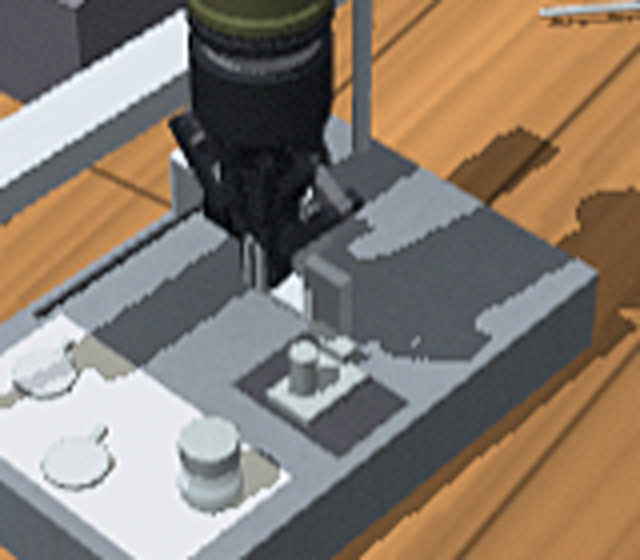

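View pics/w2.png

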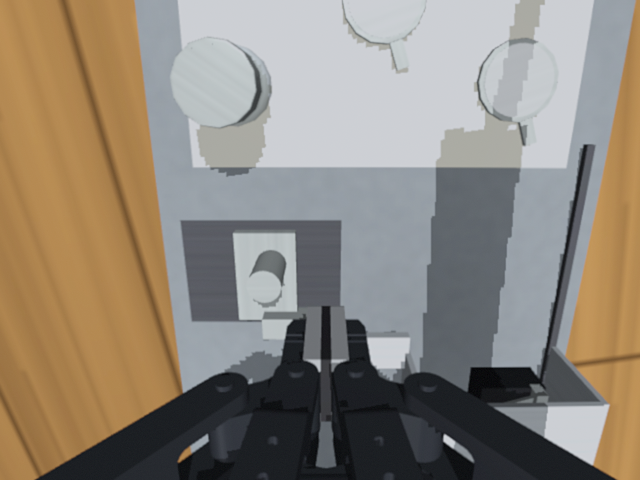

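```bash
python3 - <<'E'
from st import *
m=camera_model('wrist');print(w2s(onz(m,(265,287),.106)), w2s(onz(m,(235,320),.077)),w2s(onz(m,(295,320),.077)));show()
for u in [(180,222),(340,222),(264,335),(390,335),(192,165),(568,167)]: print(u,w2s(onz(m,u,.07)))
E
```

```text
[-82.9186663   16.58848788 106.        ] [-105.04425446  -16.79154555   77.        ] [-71.60111147 -16.87766643  77.        ]
t 3.52 stand mm [-55.5  19.5 122.6] F stand [-0.33 -0.58  0.46] gap 0.003 yaw 81.64
(180, 222) [-131.91639973   38.04490336   70.        ]
(340, 222) [-46.76342006  37.71968578  70.        ]
(264, 335) [-90.47520775 -30.55214313  70.        ]
(390, 335) [-16.97784505 -30.88898978  70.        ]
(192, 165) [-122.48186974   68.22073299   70.        ]
(568, 167) [70.68986024 66.91267075 70.        ]
```

Request:
{"fn": "play_rows", "kwargs": {"increments": [{"claw":0,"tx":-2,"ty":1,"tz":14,"twist":0},{"claw":0,"tx":0,"ty":0,"tz":14,"twist":0},{"claw":0,"tx":0,"ty":0,"tz":10,"twist":0},{"claw":0,"tx":0,"ty":0,"tz":0,"twist":0},{"claw":0,"tx":0,"ty":0,"tz":0,"twist":0},{"claw":0,"tx":0,"ty":0,"tz":0,"twist":0}]}}

```text
time_s: 4.02
position: [0.5515, 0.0839, 0.0825]
orientation: [[0.144, 0.99, 0.0], [0.99, -0.144, 0.0], [0.0, 0.0, -1.0]]
wrist_force: [0.8, 0.5, -0.2]
finger_gap: -0.005
```

```bash
python3 - <<'E'
from st import *
show();pic('wrist','w3.png')
E
```

```text
t 4.02 stand mm [-55.9  17.   82.5] F stand [ 0.74  0.56 -0.16] gap -0.005 yaw 81.70
```

View pics/w3.png

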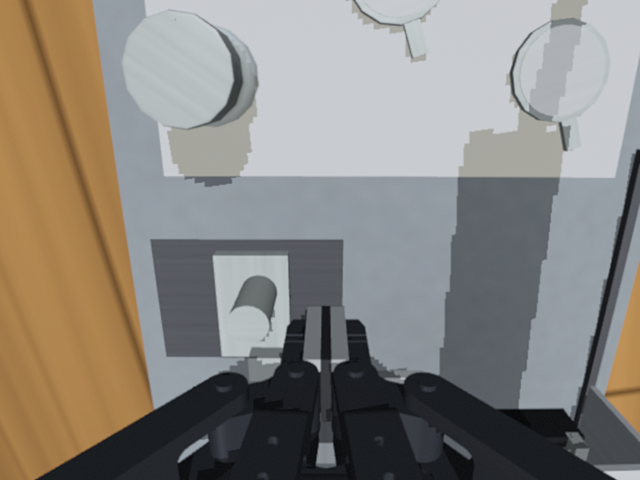

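Request:
{"fn": "play_rows", "kwargs": {"increments": [{"claw":0,"tx":0,"ty":-4,"tz":0,"twist":0},{"claw":0,"tx":0,"ty":-4,"tz":0,"twist":0},{"claw":0,"tx":0,"ty":-4,"tz":0,"twist":0},{"claw":0,"tx":0,"ty":-4,"tz":0,"twist":0},{"claw":0,"tx":0,"ty":-4,"tz":0,"twist":0},{"claw":0,"tx":0,"ty":-4,"tz":0,"twist":0},{"claw":0,"tx":0,"ty":-4,"tz":0,"twist":0},{"claw":0,"tx":0,"ty":-4,"tz":0,"twist":0},{"claw":0,"tx":0,"ty":-4,"tz":0,"twist":0},{"claw":0,"tx":0,"ty":-4,"tz":0,"twist":0},{"claw":0,"tx":0,"ty":0,"tz":0,"twist":0},{"claw":0,"tx":0,"ty":0,"tz":0,"twist":0}]}}

```text
time_s: 5.07
position: [0.5112, 0.0894, 0.0823]
orientation: [[0.144, 0.99, -0.001], [0.99, -0.144, -0.001], [-0.001, -0.001, -1.0]]
wrist_force: [-0.2, 0.2, -0.2]
finger_gap: 0.001
```

```bash
python3 - <<'E'
from st import *
show();pic('wrist','w4.png')
E
```

```text
t 5.07 stand mm [-96.6  16.6  82.3] F stand [-0.18  0.17 -0.22] gap 0.001 yaw 81.70
```

View pics/w4.png

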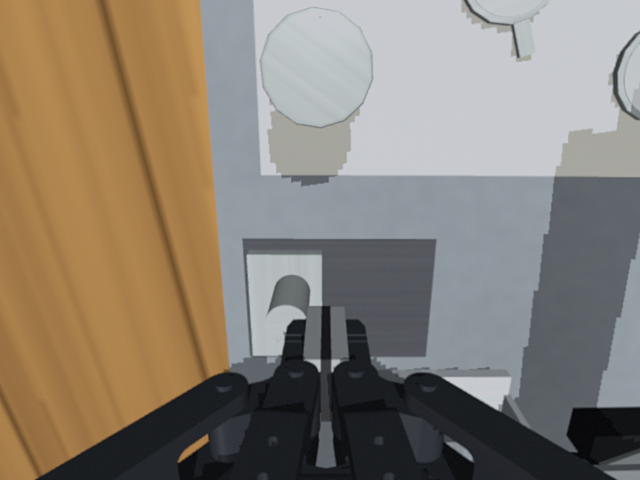

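Request:
{"fn": "play_rows", "kwargs": {"increments": [{"claw":0,"tx":0,"ty":-3,"tz":0,"twist":0},{"claw":0,"tx":0,"ty":-3,"tz":0,"twist":0},{"claw":0,"tx":0,"ty":-3,"tz":0,"twist":0},{"claw":0,"tx":0,"ty":-2,"tz":0,"twist":0},{"claw":0,"tx":0,"ty":0,"tz":0,"twist":0},{"claw":0,"tx":0,"ty":0,"tz":0,"twist":0}]}}

```text
time_s: 5.62
position: [0.5005, 0.0911, 0.0823]
orientation: [[0.144, 0.99, -0.001], [0.99, -0.144, -0.0], [-0.0, -0.001, -1.0]]
wrist_force: [-0.9, -0.2, 0.1]
finger_gap: -0.005
```

Request:
{"fn": "play_rows", "kwargs": {"increments": [{"claw":0,"tx":0,"ty":-1,"tz":0,"twist":0},{"claw":0,"tx":0,"ty":0,"tz":0,"twist":0},{"claw":0,"tx":0,"ty":0,"tz":0,"twist":0}]}}

```text
time_s: 5.87
position: [0.5, 0.0913, 0.0824]
orientation: [[0.144, 0.99, -0.0], [0.99, -0.144, 0.0], [0.0, -0.0, -1.0]]
wrist_force: [1.0, -0.8, -0.3]
finger_gap: -0.001
```

```bash
python3 - <<'E'
from st import *
show();pic('wrist','w5.png')
E
```

```text
t 5.87 stand mm [-108.    16.9   82.4] F stand [ 1.12 -0.63 -0.25] gap -0.001 yaw 81.69
```

View pics/w5.png

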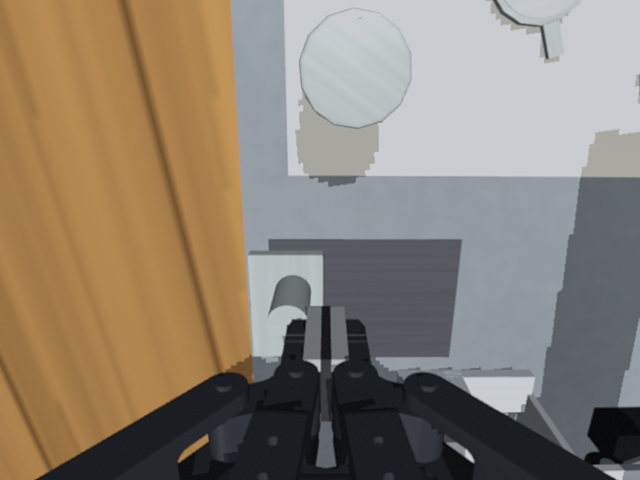

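Request:
{"fn": "play_rows", "kwargs": {"increments": [{"claw":0,"tx":0,"ty":-1,"tz":0,"twist":0},{"claw":0,"tx":0,"ty":0,"tz":0,"twist":0},{"claw":0,"tx":0,"ty":0,"tz":0,"twist":0}]}}

```text
time_s: 6.17
position: [0.499, 0.0914, 0.0824]
orientation: [[0.144, 0.99, 0.0], [0.99, -0.144, -0.0], [-0.0, 0.0, -1.0]]
wrist_force: [1.1, -0.6, -0.7]
finger_gap: 0.004
```

Request:
{"fn": "play_rows", "kwargs": {"increments": [{"claw":0,"tx":0,"ty":-1,"tz":0,"twist":0},{"claw":0,"tx":0,"ty":0,"tz":0,"twist":0},{"claw":0,"tx":0,"ty":0,"tz":0,"twist":0}]}}

```text
time_s: 6.42
position: [0.4983, 0.0914, 0.0825]
orientation: [[0.145, 0.989, 0.001], [0.989, -0.145, -0.0], [0.0, 0.001, -1.0]]
wrist_force: [2.1, 0.3, -0.4]
finger_gap: -0.005
```

Request:
{"fn": "play_rows", "kwargs": {"increments": [{"claw":0,"tx":0,"ty":-1.5,"tz":0,"twist":0},{"claw":0,"tx":0,"ty":0,"tz":0,"twist":0},{"claw":0,"tx":0,"ty":0,"tz":0,"twist":0}]}}

```text
time_s: 6.67
position: [0.4967, 0.0917, 0.0831]
orientation: [[0.145, 0.99, 0.001], [0.99, -0.145, -0.001], [-0.0, 0.001, -1.0]]
wrist_force: [-0.1, -1.5, 5.5]
finger_gap: -0.002
```

```bash
python3 - <<'E'
from st import *
show();pic('wrist','w6.png');pic('side','s6.png',(240,200,400,340),4);show()
E
```

```text
t 6.67 stand mm [-111.2   16.8   83.1] F stand [ 0.09 -1.5   5.51] gap -0.002 yaw 81.69
t 6.77 stand mm [-111.2   16.8   83. ] F stand [ 0.04 -1.08  6.12] gap 0.002 yaw 81.69
```

View pics/w6.png

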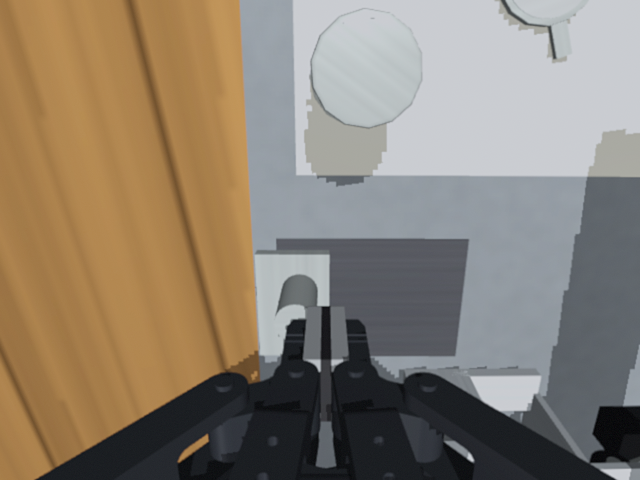

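View pics/s6.png

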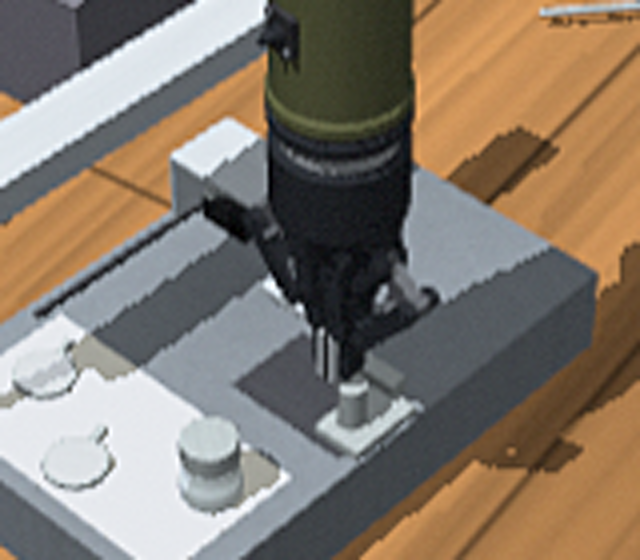

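```bash
python3 - <<'E'
from st import *
m=camera_model('wrist')
a=w2s(onz(m,(256,253),.077));b=w2s(onz(m,(276,239),.07));print(a,b,a-b,w2s(onz(m,(330,253),.077)))
# w3: camera shifted by 55.3mm in stand x relative -> emulate
print('w3 plate-slot', (w2s(onz(m,(214,253),.077))-w2s(onz(m,(152,240),.07))))
E
```

```text
[-140.14951361   34.63830201   77.        ] [-132.17740446   38.62622021   70.        ] [-7.97210915 -3.9879182   7.        ] [-108.43884782   34.58449819   77.        ]
w3 plate-slot [29.03620891 -3.59824462  7.        ]
```

Request:
{"fn": "play_rows", "kwargs": {"increments": [{"claw":0,"tx":0,"ty":4,"tz":0,"twist":0},{"claw":0,"tx":0,"ty":0,"tz":-11,"twist":0},{"claw":0,"tx":0,"ty":-4,"tz":0,"twist":0},{"claw":0,"tx":0,"ty":-2,"tz":0,"twist":0},{"claw":0,"tx":0,"ty":0,"tz":0,"twist":0},{"claw":0,"tx":0,"ty":0,"tz":0,"twist":0}]}}

```text
time_s: 7.27
position: [0.4938, 0.092, 0.093]
orientation: [[0.144, 0.99, -0.001], [0.99, -0.144, -0.001], [-0.001, -0.001, -1.0]]
wrist_force: [-0.3, 1.0, -0.2]
finger_gap: 0.001
```

Request:
{"fn": "play_rows", "kwargs": {"increments": [{"claw":0,"tx":0,"ty":-2,"tz":0,"twist":0},{"claw":0,"tx":0,"ty":0,"tz":0,"twist":0},{"claw":0,"tx":0,"ty":0,"tz":0,"twist":0}]}}

```text
time_s: 7.52
position: [0.4923, 0.0923, 0.0932]
orientation: [[0.144, 0.99, -0.0], [0.99, -0.144, -0.0], [-0.0, -0.0, -1.0]]
wrist_force: [0.8, -0.4, -0.4]
finger_gap: 0.003
```

Request:
{"fn": "play_rows", "kwargs": {"increments": [{"claw":0,"tx":0,"ty":-2,"tz":0,"twist":0},{"claw":0,"tx":0,"ty":0,"tz":0,"twist":0},{"claw":0,"tx":0,"ty":0,"tz":0,"twist":0}]}}

```text
time_s: 7.77
position: [0.4905, 0.0926, 0.0933]
orientation: [[0.144, 0.99, -0.0], [0.99, -0.144, -0.0], [-0.0, -0.0, -1.0]]
wrist_force: [-0.5, -0.3, -0.1]
finger_gap: 0.001
```

Request:
{"fn": "play_rows", "kwargs": {"increments": [{"claw":0,"tx":0,"ty":-2,"tz":0,"twist":0},{"claw":0,"tx":0,"ty":0,"tz":0,"twist":0},{"claw":0,"tx":0,"ty":0,"tz":0,"twist":0}]}}

```text
time_s: 8.02
position: [0.4885, 0.0929, 0.0934]
orientation: [[0.144, 0.99, -0.0], [0.99, -0.144, -0.0], [-0.0, -0.0, -1.0]]
wrist_force: [0.3, -0.1, 0.3]
finger_gap: 0.001
```

Request:
{"fn": "play_rows", "kwargs": {"increments": [{"claw":0,"tx":0,"ty":-1.5,"tz":0,"twist":0},{"claw":0,"tx":0,"ty":0,"tz":0,"twist":0},{"claw":0,"tx":0,"ty":0,"tz":0,"twist":0}]}}

```text
time_s: 8.27
position: [0.4871, 0.0931, 0.0934]
orientation: [[0.144, 0.99, 0.0], [0.99, -0.144, -0.0], [-0.0, 0.0, -1.0]]
wrist_force: [-0.1, 0.3, 0.6]
finger_gap: 0.001
```

```bash
python3 - <<'E'
from st import *
show();pic('wrist','w7.png')
E
```

```text
t 8.27 stand mm [-121.    16.8   93.4] F stand [-0.13  0.32  0.57] gap 0.001 yaw 81.70
```

View pics/w7.png

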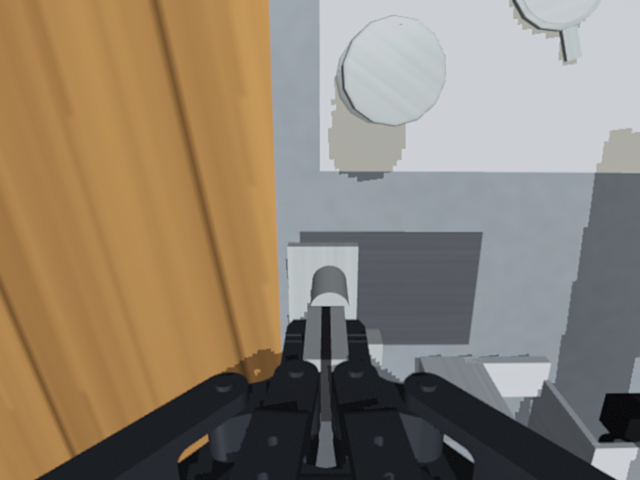

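```bash
python3 - <<'E'
from st import *
m=camera_model('wrist')
s=show()
T=lambda x,y,z: s['position']+s['orientation']@np.array([x,y,z])/1000
for q in [(0,0,0),(11,0,0),(-11,0,0),(11,8,0),(11,0,-20)]: print(q,proj(m,T(*q)).round(1))
print(w2s(onz(m,(329,297),.106)))
a=w2s(onz(m,(288,243),.077));b=w2s(onz(m,(300,232),.07));print(a,b,a-b)
for q in [(-125,18,106),(-125,18,76)]: print(q,proj(m,stand2w(p,np.array(q)/1000)).round(1))
E
```

```text
t 8.32 stand mm [-121.    16.8   93.4] F stand [ 0.1   0.05 -0.63] gap 0.003 yaw 81.69
(0, 0, 0) [[323.5 296.8]]
(11, 0, 0) [[323.4 273.1]]
(-11, 0, 0) [[323.6 319.6]]
(11, 8, 0) [[342.5 273. ]]
(11, 0, -20) [[323.2 293.8]]
[-118.72527167   22.87357017  106.        ]
[-136.96671795   35.59934414   77.        ] [-131.88777758   38.59429009   70.        ] [-5.07894037 -2.99494595  7.        ]
(-125, 18, 106) [[313.3 308.1]]
(-125, 18, 76) [[315. 278.]]
```

```bash
python3 - <<'E'
from st import *
ms=camera_model('side')
for q in [(-55.5,19.5,122.6),(-111.2,16.8,83)]:
  u=proj(ms,stand2w(p,np.array(q)/1000))[0]; print(u, (u-[240,200])*4)
  for dz in(10,20,30):
    u=proj(ms,stand2w(p,np.array(q)/1000+[0,0,dz/1000]))[0]; print(dz, (u-[240,200])*4)
pic('side','s7.png',(240,200,400,340),4)
s=show();u=proj(ms,s['position'])[0];print((u-[240,200])*4)
E
```

```text
[304.80292079 276.3316269 ] [259.21168316 305.3265076 ]
10 [258.90099401 292.5089493 ]
20 [258.58782342 279.567337  ]
30 [258.27214801 266.50008439]
[323.58962311 300.02794664] [334.35849244 400.11178654]
10 [334.40759129 387.75567292]
20 [334.45724702 375.27844374]
30 [334.50746809 362.67851122]
t 8.37 stand mm [-120.9   16.8   93.4] F stand [0.68 0.31 0.05] gap -0.004 yaw 81.69
[347.12819693 395.74252407]
```

View pics/s7.png

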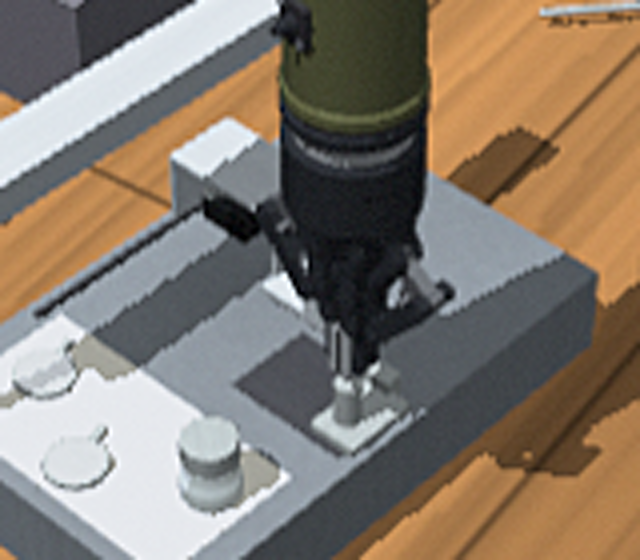

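Request:
{"fn": "play_rows", "kwargs": {"increments": [{"claw":0,"tx":0,"ty":0,"tz":3,"twist":0},{"claw":0,"tx":0,"ty":0,"tz":0,"twist":0},{"claw":0,"tx":0,"ty":0,"tz":0,"twist":0}]}}

```text
time_s: 8.62
position: [0.4869, 0.0931, 0.0901]
orientation: [[0.144, 0.99, -0.001], [0.99, -0.144, -0.0], [-0.0, -0.001, -1.0]]
wrist_force: [0.3, 0.5, -0.4]
finger_gap: 0.0
```

Request:
{"fn": "play_rows", "kwargs": {"increments": [{"claw":0,"tx":0,"ty":0,"tz":2,"twist":0},{"claw":0,"tx":0,"ty":0,"tz":0,"twist":0},{"claw":0,"tx":0,"ty":0,"tz":0,"twist":0}]}}

```text
time_s: 8.87
position: [0.487, 0.0931, 0.0882]
orientation: [[0.144, 0.99, -0.0], [0.99, -0.144, -0.0], [-0.0, -0.0, -1.0]]
wrist_force: [0.2, -0.3, 1.1]
finger_gap: 0.002
```

Request:
{"fn": "play_rows", "kwargs": {"increments": [{"claw":0,"tx":0,"ty":0,"tz":2,"twist":0},{"claw":0,"tx":0,"ty":0,"tz":0,"twist":0},{"claw":0,"tx":0,"ty":0,"tz":0,"twist":0}]}}

```text
time_s: 9.12
position: [0.487, 0.0931, 0.0862]
orientation: [[0.144, 0.99, -0.0], [0.99, -0.144, -0.0], [-0.0, -0.0, -1.0]]
wrist_force: [-0.5, -0.1, -0.5]
finger_gap: 0.006
```

Request:
{"fn": "play_rows", "kwargs": {"increments": [{"claw":0,"tx":0,"ty":0,"tz":1.5,"twist":0},{"claw":0,"tx":0,"ty":0,"tz":0,"twist":0},{"claw":0,"tx":0,"ty":0,"tz":0,"twist":0}]}}

```text
time_s: 9.37
position: [0.487, 0.0931, 0.0848]
orientation: [[0.144, 0.99, -0.0], [0.99, -0.144, -0.0], [-0.0, -0.0, -1.0]]
wrist_force: [-0.5, 0.5, -0.6]
finger_gap: 0.001
```

Request:
{"fn": "play_rows", "kwargs": {"increments": [{"claw":0,"tx":0,"ty":0,"tz":1.5,"twist":0},{"claw":0,"tx":0,"ty":0,"tz":0,"twist":0},{"claw":0,"tx":0,"ty":0,"tz":0,"twist":0}]}}

```text
time_s: 9.62
position: [0.4871, 0.0931, 0.0833]
orientation: [[0.144, 0.99, -0.0], [0.99, -0.144, -0.0], [-0.0, -0.0, -1.0]]
wrist_force: [0.1, -0.3, -0.3]
finger_gap: 0.003
```

Request:
{"fn": "play_rows", "kwargs": {"increments": [{"claw":0,"tx":0,"ty":0,"tz":1.5,"twist":0},{"claw":0,"tx":0,"ty":0,"tz":0,"twist":0},{"claw":0,"tx":0,"ty":0,"tz":0,"twist":0}]}}

```text
time_s: 9.87
position: [0.4884, 0.093, 0.0832]
orientation: [[0.145, 0.989, 0.002], [0.989, -0.145, -0.001], [-0.0, 0.002, -1.0]]
wrist_force: [0.2, -1.2, 7.2]
finger_gap: -0.001
```

```bash
python3 - <<'E'
from st import *
show();pic('wrist','w8.png');pic('side','s8.png',(280,240,380,320),7)
E
```

```text
t 9.87 stand mm [-119.7   16.9   83.2] F stand [ 0.37 -1.2   7.18] gap -0.001 yaw 81.68
```

View pics/w8.png

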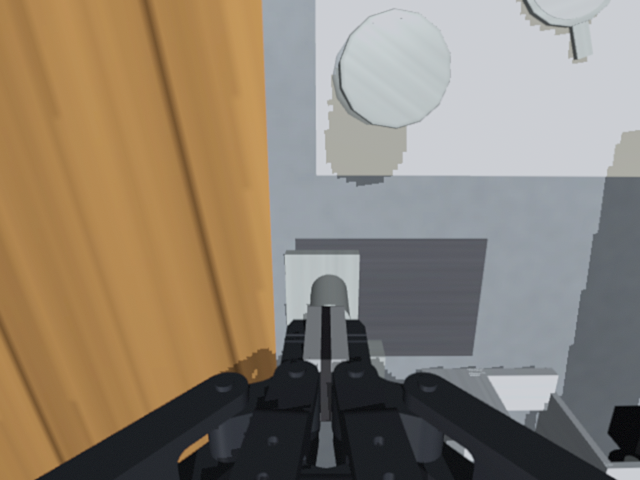

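View pics/s8.png

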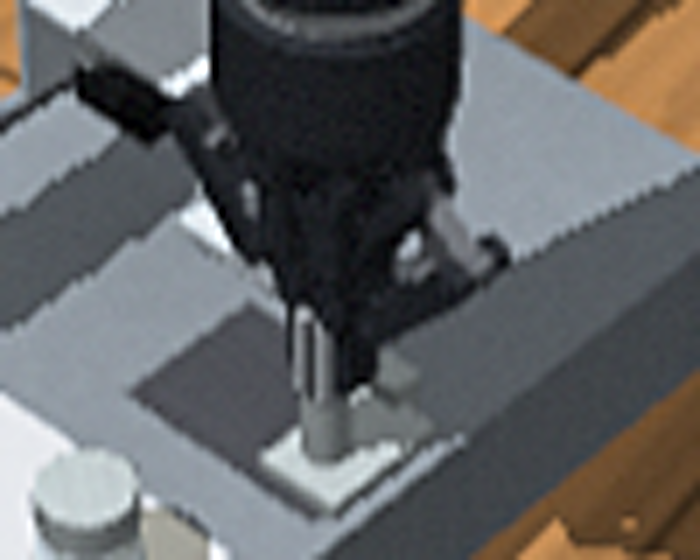

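Request:
{"fn": "play_rows", "kwargs": {"increments": [{"claw":0,"tx":0,"ty":0,"tz":-10,"twist":0},{"claw":0,"tx":0,"ty":12,"tz":0,"twist":0},{"claw":0,"tx":0,"ty":13,"tz":0,"twist":0},{"claw":0,"tx":0,"ty":0,"tz":0,"twist":0},{"claw":0,"tx":0,"ty":0,"tz":8,"twist":0},{"claw":0,"tx":0,"ty":0,"tz":8,"twist":0},{"claw":0,"tx":0,"ty":0,"tz":8,"twist":0},{"claw":0,"tx":0,"ty":0,"tz":0,"twist":0},{"claw":0,"tx":0,"ty":0,"tz":0,"twist":0}]}}

```text
time_s: 10.72
position: [0.5107, 0.0895, 0.0669]
orientation: [[0.144, 0.99, -0.002], [0.99, -0.144, -0.0], [-0.0, -0.002, -1.0]]
wrist_force: [0.1, -0.1, 0.5]
finger_gap: 0.002
```

Request:
{"fn": "play_rows", "kwargs": {"increments": [{"claw":0,"tx":0,"ty":-2,"tz":0,"twist":0},{"claw":0,"tx":0,"ty":-2,"tz":0,"twist":0},{"claw":0,"tx":0,"ty":-2,"tz":0,"twist":0},{"claw":0,"tx":0,"ty":0,"tz":0,"twist":0},{"claw":0,"tx":0,"ty":0,"tz":0,"twist":0}]}}

```text
time_s: 11.13
position: [0.5058, 0.0904, 0.0681]
orientation: [[0.145, 0.99, 0.0], [0.99, -0.145, -0.0], [-0.0, 0.0, -1.0]]
wrist_force: [0.5, 0.3, -0.3]
finger_gap: 0.001
```

```bash
python3 - <<'E'
from st import *
show();pic('wrist','w9.png')
E
```

```text
t 11.13 stand mm [-102.1   16.8   68.1] F stand [ 0.41  0.32 -0.3 ] gap 0.001 yaw 81.69
```

View pics/w9.png

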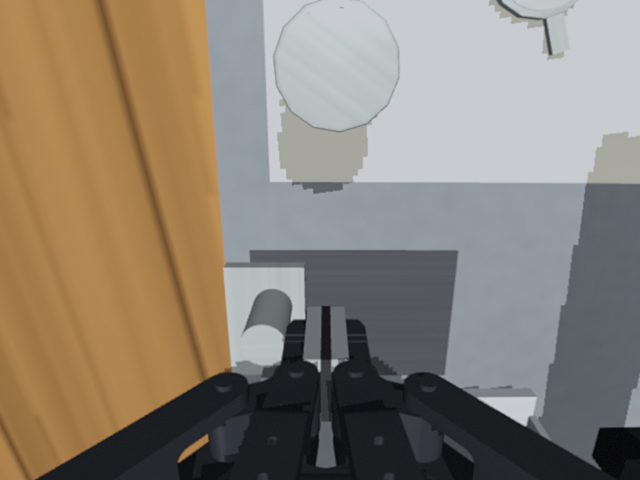

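Request:
{"fn": "play_rows", "kwargs": {"increments": [{"claw":0,"tx":0,"ty":-2,"tz":0,"twist":0},{"claw":0,"tx":0,"ty":-2,"tz":0,"twist":0},{"claw":0,"tx":0,"ty":0,"tz":0,"twist":0},{"claw":0,"tx":0,"ty":0,"tz":0,"twist":0}]}}

```text
time_s: 11.52
position: [0.5051, 0.0905, 0.0686]
orientation: [[0.145, 0.989, 0.007], [0.989, -0.145, 0.0], [0.001, 0.007, -1.0]]
wrist_force: [7.9, -0.6, -5.3]
finger_gap: 0.001
```

Request:
{"fn": "play_rows", "kwargs": {"increments": [{"claw":0,"tx":0,"ty":-2,"tz":0,"twist":0},{"claw":0,"tx":0,"ty":0,"tz":0,"twist":0},{"claw":0,"tx":0,"ty":0,"tz":0,"twist":0}]}}

```text
time_s: 11.77
position: [0.5049, 0.0905, 0.0688]
orientation: [[0.146, 0.989, 0.01], [0.989, -0.146, 0.001], [0.002, 0.01, -1.0]]
wrist_force: [12.2, -0.7, -8.9]
finger_gap: -0.001
```

Request:
{"fn": "play_rows", "kwargs": {"increments": [{"claw":0,"tx":0,"ty":5,"tz":0,"twist":0},{"claw":0,"tx":0,"ty":5,"tz":0,"twist":0},{"claw":0,"tx":0,"ty":0,"tz":-25,"twist":0},{"claw":0,"tx":0,"ty":0,"tz":-35,"twist":0},{"claw":0,"tx":-24,"ty":12,"tz":-15,"twist":0},{"claw":0,"tx":-25,"ty":13,"tz":0,"twist":0},{"claw":0,"tx":-25,"ty":12,"tz":0,"twist":0},{"claw":0,"tx":0,"ty":0,"tz":0,"twist":0},{"claw":0,"tx":0,"ty":0,"tz":0,"twist":0}]}}

```text
time_s: 12.52
position: [0.5355, 0.0095, 0.1425]
orientation: [[0.148, 0.989, -0.002], [0.989, -0.148, 0.0], [0.0, -0.002, -1.0]]
wrist_force: [-0.1, 0.5, 0.1]
finger_gap: 0.006
```

```bash
python3 - <<'E'
from st import *
show();pic('wrist','w10.png')
m=camera_model('wrist')
for n,q in dict(knob=(-125,18,106),tab=(-60,-30,120),roller=(14,-60,115)).items(): print(n,proj(m,stand2w(p,np.array(q)/1000)).round())
E
```

```text
t 12.52 stand mm [-61.  -59.  142.5] F stand [-0.16  0.49  0.13] gap 0.006 yaw 81.48
knob [[184. 112.]]
tab [[327. 221.]]
roller [[477. 277.]]
```

View pics/w10.png

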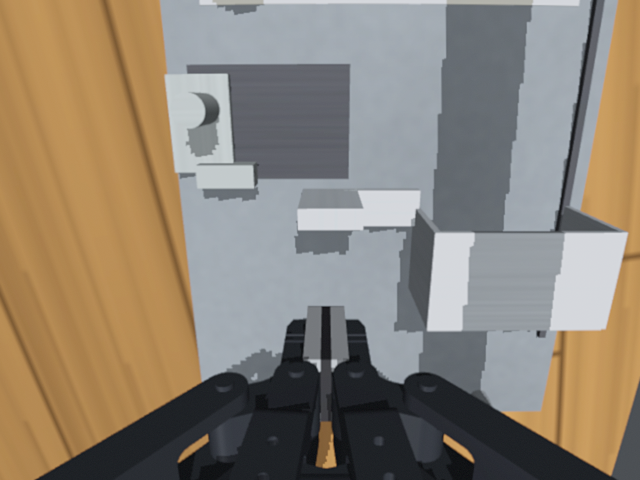

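Request:
{"fn": "play_rows", "kwargs": {"increments": [{"claw":0,"tx":0,"ty":0,"tz":22,"twist":0},{"claw":0,"tx":0,"ty":0,"tz":22,"twist":0},{"claw":0,"tx":0,"ty":0,"tz":22,"twist":0},{"claw":0,"tx":0,"ty":0,"tz":0,"twist":0},{"claw":0,"tx":0,"ty":0,"tz":0,"twist":0}]}}

```text
time_s: 12.98
position: [0.5344, 0.0129, 0.0762]
orientation: [[0.142, 0.99, -0.003], [0.99, -0.142, 0.001], [0.001, -0.003, -1.0]]
wrist_force: [-0.4, 0.0, -0.3]
finger_gap: -0.0
```

```bash
python3 - <<'E'
from st import *
show();pic('wrist','w11.png')
E
```

```text
t 12.98 stand mm [-62.6 -55.7  76.2] F stand [-0.44 -0.05 -0.3 ] gap -0.000 yaw 81.84
```

View pics/w11.png

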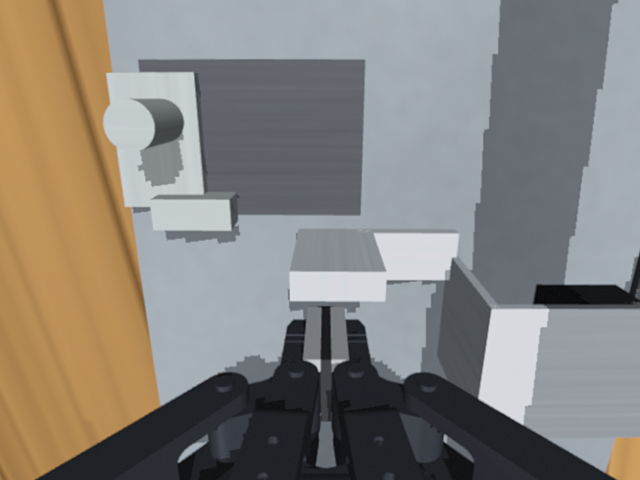

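Request:
{"fn": "play_rows", "kwargs": {"increments": [{"claw":0,"tx":4,"ty":0,"tz":0,"twist":0},{"claw":0,"tx":5,"ty":0,"tz":0,"twist":0},{"claw":0,"tx":6,"ty":0,"tz":0,"twist":0},{"claw":0,"tx":6,"ty":0,"tz":0,"twist":0},{"claw":0,"tx":6,"ty":0,"tz":0,"twist":0},{"claw":0,"tx":6,"ty":0,"tz":0,"twist":0},{"claw":0,"tx":6,"ty":0,"tz":0,"twist":0},{"claw":0,"tx":6,"ty":0,"tz":0,"twist":0},{"claw":0,"tx":6,"ty":0,"tz":0,"twist":0},{"claw":0,"tx":6,"ty":0,"tz":0,"twist":0},{"claw":0,"tx":0,"ty":0,"tz":0,"twist":0},{"claw":0,"tx":0,"ty":0,"tz":0,"twist":0}]}}

```text
time_s: 14.03
position: [0.5433, 0.0692, 0.0765]
orientation: [[0.143, 0.99, -0.001], [0.99, -0.143, 0.001], [0.001, -0.001, -1.0]]
wrist_force: [0.2, -0.8, -0.3]
finger_gap: 0.004
```

```bash
python3 - <<'E'
from st import *
show();pic('wrist','w12.png')
E
```

```text
t 14.03 stand mm [-61.8   1.2  76.5] F stand [ 0.27 -0.73 -0.34] gap 0.004 yaw 81.78
```

View pics/w12.png

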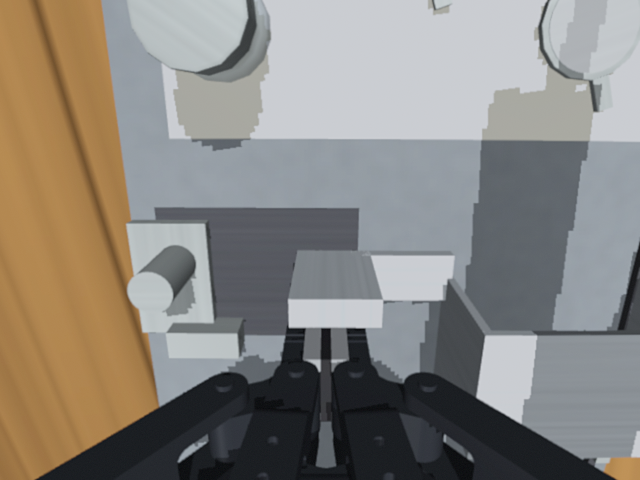

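Request:
{"fn": "play_rows", "kwargs": {"increments": [{"claw":0,"tx":6,"ty":0,"tz":0,"twist":0},{"claw":0,"tx":6,"ty":0,"tz":0,"twist":0},{"claw":0,"tx":6,"ty":0,"tz":0,"twist":0},{"claw":0,"tx":6,"ty":0,"tz":0,"twist":0},{"claw":0,"tx":4,"ty":0,"tz":0,"twist":0},{"claw":0,"tx":0,"ty":0,"tz":0,"twist":0},{"claw":0,"tx":0,"ty":0,"tz":0,"twist":0}]}}

```text
time_s: 14.67
position: [0.5484, 0.0967, 0.0771]
orientation: [[0.143, 0.99, 0.001], [0.99, -0.143, 0.001], [0.001, 0.001, -1.0]]
wrist_force: [-0.1, -0.1, -0.4]
finger_gap: 0.001
```

Request:
{"fn": "play_rows", "kwargs": {"increments": [{"claw":0,"tx":2,"ty":0,"tz":0,"twist":0},{"claw":0,"tx":0,"ty":0,"tz":0,"twist":0},{"claw":0,"tx":0,"ty":0,"tz":0,"twist":0}]}}

```text
time_s: 14.92
position: [0.5487, 0.0976, 0.0772]
orientation: [[0.145, 0.989, 0.001], [0.989, -0.145, 0.001], [0.001, 0.001, -1.0]]
wrist_force: [-0.6, 0.4, -0.4]
finger_gap: -0.0
```

Request:
{"fn": "play_rows", "kwargs": {"increments": [{"claw":0,"tx":2,"ty":0,"tz":0,"twist":0},{"claw":0,"tx":0,"ty":0,"tz":0,"twist":0},{"claw":0,"tx":0,"ty":0,"tz":0,"twist":0}]}}

```text
time_s: 15.17
position: [0.5489, 0.0991, 0.0771]
orientation: [[0.145, 0.989, 0.0], [0.989, -0.145, -0.0], [-0.0, 0.0, -1.0]]
wrist_force: [0.4, -0.5, 0.5]
finger_gap: -0.006
```

Request:
{"fn": "play_rows", "kwargs": {"increments": [{"claw":0,"tx":2,"ty":0,"tz":0,"twist":0},{"claw":0,"tx":0,"ty":0,"tz":0,"twist":0},{"claw":0,"tx":0,"ty":0,"tz":0,"twist":0}]}}

```text
time_s: 15.42
position: [0.5492, 0.1012, 0.077]
orientation: [[0.145, 0.99, 0.001], [0.99, -0.145, -0.0], [0.0, 0.001, -1.0]]
wrist_force: [1.1, -1.4, 1.1]
finger_gap: -0.0
```

Request:
{"fn": "play_rows", "kwargs": {"increments": [{"claw":0,"tx":2,"ty":0,"tz":0,"twist":0},{"claw":0,"tx":0,"ty":0,"tz":0,"twist":0},{"claw":0,"tx":0,"ty":0,"tz":0,"twist":0}]}}

```text
time_s: 15.67
position: [0.5492, 0.1017, 0.0769]
orientation: [[0.145, 0.989, -0.0], [0.989, -0.145, -0.002], [-0.002, -0.0, -1.0]]
wrist_force: [-1.2, -5.4, 3.0]
finger_gap: 0.0
```

```bash
python3 - <<'E'
from st import *
show();pic('wrist','w13.png')
E
```

```text
t 15.67 stand mm [-60.7  34.3  76.9] F stand [-0.38 -5.48  3.01] gap 0.000 yaw 81.64
```

View pics/w13.png

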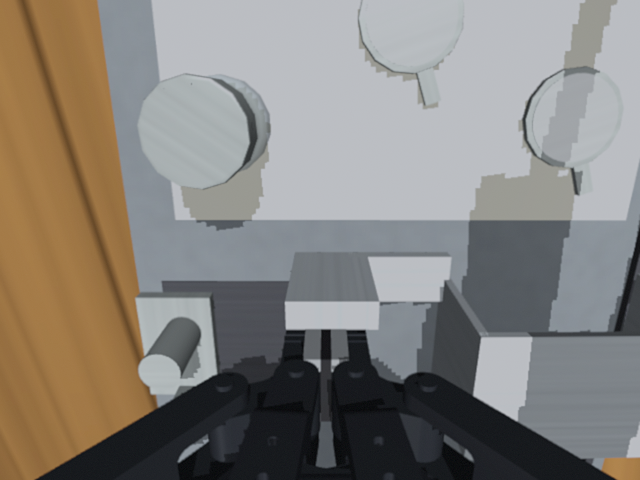

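Request:
{"fn": "play_rows", "kwargs": {"increments": [{"claw":0,"tx":-6,"ty":0,"tz":0,"twist":0},{"claw":0,"tx":-6,"ty":0,"tz":0,"twist":0},{"claw":0,"tx":0,"ty":-4,"tz":-35,"twist":0},{"claw":0,"tx":0,"ty":-4,"tz":-35,"twist":0},{"claw":0,"tx":-28,"ty":-6,"tz":0,"twist":0},{"claw":85,"tx":-28,"ty":-6,"tz":0,"twist":0},{"claw":85,"tx":-28,"ty":-6,"tz":0,"twist":0},{"claw":85,"tx":0,"ty":0,"tz":0,"twist":0},{"claw":85,"tx":0,"ty":0,"tz":0,"twist":0},{"claw":85,"tx":0,"ty":0,"tz":0,"twist":0}]}}

```text
time_s: 16.55
position: [0.5097, 0.0129, 0.1469]
orientation: [[0.144, 0.99, 0.0], [0.99, -0.144, 0.001], [0.001, 0.0, -1.0]]
wrist_force: [-0.3, 0.7, -0.2]
finger_gap: 0.705
```

```bash
python3 - <<'E'
from st import *
s=show();pic('wrist','w14.png');pic('side','s14.png',(220,130,400,310),3.3)
m=camera_model('wrist')
for n,q in dict(knob=(-125,18,106),tab=(-60,50,120),roller=(14,-60,115),lampf=(16,-60,218)).items(): print(n,proj(m,stand2w(p,np.array(q)/1000)).round())
ms=camera_model('side');
for n,q in dict(roller=(14,-60,115),lampf=(16,-60,218)).items(): print(n,((proj(ms,stand2w(p,np.array(q)/1000))-[220,130])*3.3).round())
E
```

```text
t 16.55 stand mm [-87.  -59.3 146.9] F stand [-0.43  0.66 -0.16] gap 0.705 yaw 81.71
knob [[242. 108.]]
tab [[389.  28.]]
roller [[524. 271.]]
lampf [[691. 413.]]
roller [[288. 390.]]
lampf [[284. 277.]]
```

View pics/w14.png

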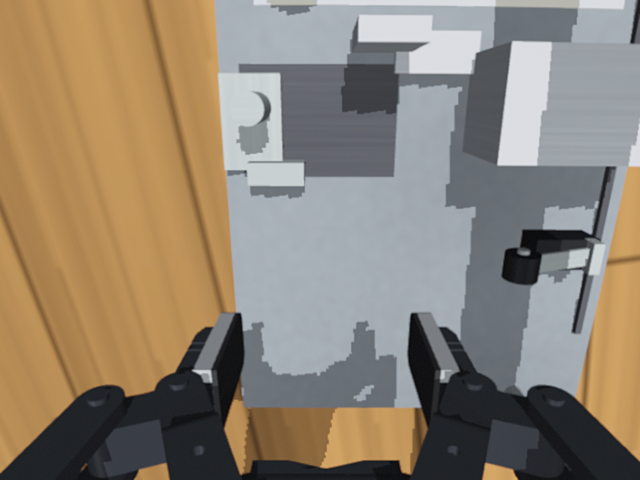

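View pics/s14.png

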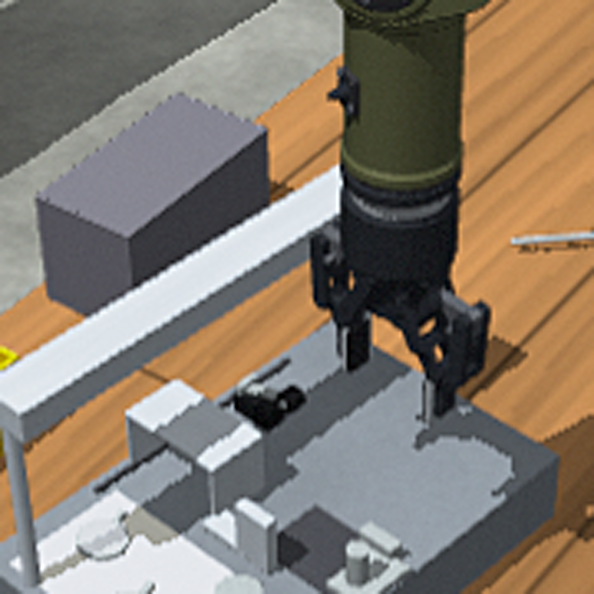

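```bash
python3 - <<'E'
from st import *
s=show();ms=camera_model('side')
T=lambda x,y,z: s['position']+s['orientation']@np.array([x,y,z])/1000
for y in (45,55,65,-55,-65):
  for z in (-30,-70,-100,-130,-160):
    print(y,z,((proj(ms,T(0,y,z))[0]-[220,130])*3.3).round().tolist(),end=' ')
  print()
pic('side','s15.png',(300,180,390,270),8)
E
```

```text
t 16.65 stand mm [-87.  -58.5 146.9] F stand [ 0.81 -0.4   0.29] gap 0.873 yaw 81.82
45 -30 [343.0, 360.0] 45 -70 [343.0, 315.0] 45 -100 [344.0, 280.0] 45 -130 [344.0, 245.0] 45 -160 [344.0, 208.0] 
55 -30 [333.0, 354.0] 55 -70 [333.0, 309.0] 55 -100 [333.0, 274.0] 55 -130 [333.0, 238.0] 55 -160 [333.0, 202.0] 
65 -30 [322.0, 347.0] 65 -70 [322.0, 303.0] 65 -100 [322.0, 268.0] 65 -130 [322.0, 232.0] 65 -160 [322.0, 196.0] 
-55 -30 [453.0, 426.0] -55 -70 [455.0, 381.0] -55 -100 [457.0, 346.0] -55 -130 [459.0, 310.0] -55 -160 [461.0, 273.0] 
-65 -30 [464.0, 433.0] -65 -70 [467.0, 388.0] -65 -100 [469.0, 353.0] -65 -130 [471.0, 317.0] -65 -160 [473.0, 279.0]
```

View pics/s15.png

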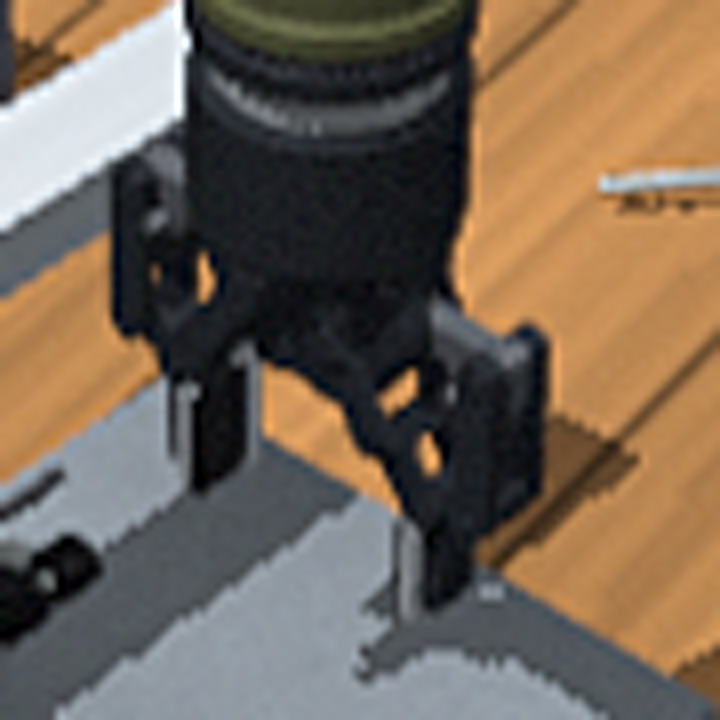

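Request:
{"fn": "play_rows", "kwargs": {"increments": [{"claw":0,"tx":0,"ty":0,"tz":-40,"twist":0},{"claw":0,"tx":0,"ty":0,"tz":-40,"twist":0},{"claw":0,"tx":0,"ty":0,"tz":-40,"twist":0},{"claw":0,"tx":0,"ty":10,"tz":-40,"twist":0},{"claw":0,"tx":0,"ty":20,"tz":-35,"twist":0},{"claw":0,"tx":0,"ty":36,"tz":-20,"twist":0},{"claw":0,"tx":0,"ty":40,"tz":0,"twist":0},{"claw":0,"tx":0,"ty":40,"tz":0,"twist":0},{"claw":0,"tx":0,"ty":40,"tz":0,"twist":0},{"claw":0,"tx":0,"ty":40,"tz":0,"twist":0},{"claw":0,"tx":0,"ty":40,"tz":0,"twist":0},{"claw":0,"tx":0,"ty":40,"tz":0,"twist":0}]}}

```text
time_s: 17.7
position: [0.8075, -0.0309, 0.3601]
orientation: [[0.143, 0.99, -0.001], [0.99, -0.143, 0.001], [0.001, -0.001, -1.0]]
wrist_force: [3.0, -0.5, 1.3]
finger_gap: -0.002
```

```bash
python3 - <<'E'
from st import *
s=show();print(s['q'].round(1),s['position'].round(3),s['orientation'][:,2].round(3))
E
```

```text
t 17.70 stand mm [213.9 -59.5 360.1] F stand [ 3.06 -0.1   1.33] gap -0.002 yaw 81.75
[ 12.   46.1 -40.2  29.1  29.5 109.8 -15.8] [ 0.807 -0.031  0.36 ] [-0.001  0.001 -1.   ]
```

Request:
{"fn": "play_rows", "kwargs": {"increments": [{"claw":0,"tx":0,"ty":20,"tz":0,"twist":0},{"claw":0,"tx":0,"ty":20,"tz":0,"twist":0},{"claw":0,"tx":0,"ty":20,"tz":0,"twist":0},{"claw":0,"tx":0,"ty":20,"tz":0,"twist":0},{"claw":0,"tx":0,"ty":20,"tz":0,"twist":0},{"claw":0,"tx":0,"ty":20,"tz":0,"twist":0},{"claw":0,"tx":0,"ty":0,"tz":0,"twist":0},{"claw":0,"tx":0,"ty":0,"tz":0,"twist":0}]}}

```text
time_s: 18.37
position: [0.8586, -0.0458, 0.3416]
orientation: [[0.156, 0.988, 0.006], [0.988, -0.156, 0.018], [0.019, 0.003, -1.0]]
wrist_force: [0.7, 0.6, -0.4]
finger_gap: 0.0
```

```bash
python3 - <<'E'
from st import *
s=show();print(s['q'].round(1),s['position'].round(3),s['orientation'].round(3))
E
```

```text
t 18.37 stand mm [266.7 -66.9 341.6] F stand [ 0.59  0.68 -0.45] gap 0.000 yaw 81.04
[  2.9  59.2 -32.1   3.3  29.9 117.6  -8.6] [ 0.859 -0.046  0.342] [[ 0.156  0.988  0.006]
 [ 0.988 -0.156  0.018]
 [ 0.019  0.003 -1.   ]]
```

Request:
{"fn": "play_rows", "kwargs": {"increments": [{"claw":0,"tx":0,"ty":25,"tz":-30,"twist":0},{"claw":0,"tx":0,"ty":25,"tz":-30,"twist":0},{"claw":0,"tx":0,"ty":25,"tz":-30,"twist":0},{"claw":0,"tx":0,"ty":25,"tz":-30,"twist":0}]}}

```text
time_s: 18.7
position: [0.8548, -0.0597, 0.4091]
orientation: [[0.16, 0.982, 0.103], [0.987, -0.162, 0.007], [0.023, 0.1, -0.995]]
wrist_force: [0.2, 0.3, 0.6]
finger_gap: 0.0
```

```bash
python3 - <<'E'
from st import *
s=show();print(s['q'].round(1),s['position'].round(3),s['orientation'].round(3))
E
```

```text
t 18.70 stand mm [265.  -81.2 409.1] F stand [0.17 0.37 0.62] gap 0.000 yaw 80.79
[  5.   55.4 -71.7   3.3  69.1 117.6  -8.3] [ 0.855 -0.06   0.409] [[ 0.16   0.982  0.103]
 [ 0.987 -0.162  0.007]
 [ 0.023  0.1   -0.995]]
```

Request:
{"fn": "play_rows", "kwargs": {"increments": [{"claw":0,"tx":0,"ty":25,"tz":-30,"twist":0},{"claw":0,"tx":0,"ty":25,"tz":-30,"twist":0},{"claw":0,"tx":0,"ty":25,"tz":-30,"twist":0},{"claw":0,"tx":0,"ty":25,"tz":-30,"twist":0},{"claw":0,"tx":0,"ty":25,"tz":-30,"twist":0},{"claw":0,"tx":0,"ty":25,"tz":-30,"twist":0},{"claw":0,"tx":0,"ty":25,"tz":-30,"twist":0},{"claw":0,"tx":0,"ty":25,"tz":-30,"twist":0}]}}

```text
time_s: 19.37
position: [0.8181, -0.0753, 0.5445]
orientation: [[0.158, 0.952, 0.263], [0.987, -0.161, -0.009], [0.033, 0.261, -0.965]]
wrist_force: [-0.3, 0.6, -1.0]
finger_gap: -0.003
```

```bash
python3 - <<'E'
from st import *
s=show();print(s['q'].round(1),s['position'].round(3),s['orientation'].round(3))
E
```

```text
t 19.37 stand mm [ 230.9 -101.9  544.5] F stand [-0.33  0.52 -1.03] gap -0.003 yaw 80.91
[  6.6  46.4 -79.1   3.3  76.1 117.6  -7.2] [ 0.818 -0.075  0.545] [[ 0.158  0.952  0.263]
 [ 0.987 -0.161 -0.009]
 [ 0.033  0.261 -0.965]]
```

Request:
{"fn": "play_rows", "kwargs": {"increments": [{"claw":0,"tx":0,"ty":25,"tz":-30,"twist":0},{"claw":0,"tx":0,"ty":25,"tz":-30,"twist":0},{"claw":0,"tx":0,"ty":25,"tz":-30,"twist":0},{"claw":0,"tx":0,"ty":25,"tz":-30,"twist":0},{"claw":0,"tx":0,"ty":25,"tz":-30,"twist":0},{"claw":0,"tx":0,"ty":25,"tz":-30,"twist":0},{"claw":0,"tx":0,"ty":25,"tz":-30,"twist":0},{"claw":0,"tx":0,"ty":25,"tz":-30,"twist":0},{"claw":0,"tx":0,"ty":25,"tz":-30,"twist":0},{"claw":0,"tx":0,"ty":25,"tz":-30,"twist":0},{"claw":0,"tx":0,"ty":25,"tz":-30,"twist":0},{"claw":0,"tx":0,"ty":25,"tz":-30,"twist":0}]}}

```text
time_s: 20.37
position: [0.7212, -0.0867, 0.7329]
orientation: [[0.154, 0.861, 0.485], [0.987, -0.155, -0.038], [0.042, 0.485, -0.874]]
wrist_force: [-0.6, -0.5, 0.2]
finger_gap: 0.002
```

```bash
python3 - <<'E'
from st import *
s=show();print(s['q'].round(1),s['position'].round(3),s['orientation'].round(3))
E
```

```text
t 20.37 stand mm [ 136.7 -127.3  732.9] F stand [-0.48 -0.62  0.16] gap 0.002 yaw 81.11
[  8.9  32.5 -79.1   3.3  75.  117.6  -6. ] [ 0.721 -0.087  0.733] [[ 0.154  0.861  0.485]
 [ 0.987 -0.155 -0.038]
 [ 0.042  0.485 -0.874]]
```

Request:
{"fn": "play_rows", "kwargs": {"increments": [{"claw":0,"tx":0,"ty":25,"tz":-30,"twist":0},{"claw":0,"tx":0,"ty":25,"tz":-30,"twist":0},{"claw":0,"tx":0,"ty":25,"tz":-30,"twist":0},{"claw":0,"tx":0,"ty":25,"tz":-30,"twist":0},{"claw":0,"tx":0,"ty":0,"tz":0,"twist":0}]}}

```text
time_s: 20.78
position: [0.6767, -0.0877, 0.7927]
orientation: [[0.154, 0.817, 0.556], [0.987, -0.153, -0.049], [0.045, 0.557, -0.83]]
wrist_force: [-1.6, -0.3, 0.3]
finger_gap: 0.003
```

```bash
cat > go.py <<'E'
from st import *
def goto(q):
    s=show();R=s['orientation'];print(s['q'].round(1),R.round(3).tolist())
    t=stand2w(p,np.array(q)/1000.);d=R.T@(t-s['position'])*1000;print('to',q,'tool mm',d.round(1),'n',np.linalg.norm(d).round())
if __name__=='__main__': goto([float(a) for a in sys.argv[1:4]])
E
python3 go.py -100 -60 320
```

```text
t 20.78 stand mm [  92.8 -134.7  792.7] F stand [-1.58 -0.53  0.34] gap 0.003 yaw 81.14
[  9.8  27.6 -79.1   3.3  74.4 117.6  -5.7] [[0.154, 0.817, 0.556], [0.987, -0.153, -0.049], [0.045, 0.557, -0.83]]
to [-100.0, -60.0, 320.0] tool mm [  51.6 -425.6  287.1] n 516.0
```

Request:
{"fn": "play_rows", "kwargs": {"increments": [{"claw":0,"tx":4,"ty":-33,"tz":22,"twist":0},{"claw":0,"tx":4,"ty":-33,"tz":22,"twist":0},{"claw":0,"tx":4,"ty":-33,"tz":22,"twist":0},{"claw":0,"tx":4,"ty":-33,"tz":22,"twist":0},{"claw":0,"tx":4,"ty":-33,"tz":22,"twist":0},{"claw":0,"tx":4,"ty":-33,"tz":22,"twist":0},{"claw":0,"tx":4,"ty":-33,"tz":22,"twist":0},{"claw":0,"tx":4,"ty":-33,"tz":22,"twist":0},{"claw":0,"tx":4,"ty":-33,"tz":22,"twist":0},{"claw":0,"tx":4,"ty":-33,"tz":22,"twist":0}]}}

```text
time_s: 21.62
position: [0.6072, -0.0526, 0.6894]
orientation: [[0.068, 0.791, 0.608], [0.997, -0.028, -0.075], [-0.042, 0.611, -0.791]]
wrist_force: [4.7, 2.3, -3.0]
finger_gap: -0.003
```

```bash
python3 go.py -100 -60 300
```

```text
t 21.62 stand mm [  18.9 -110.   689.4] F stand [ 4.29  2.94 -2.98] gap -0.003 yaw 86.11
[ 81.7 -13.3 -58.6  62.5 -19.2  86.4  11.5] [[0.068, 0.791, 0.608], [0.997, -0.028, -0.075], [-0.042, 0.611, -0.791]]
to [-100.0, -60.0, 300.0] tool mm [  75.3 -327.2  235.7] n 410.0
```

Request:
{"fn": "play_rows", "kwargs": {"increments": [{"claw":0,"tx":0,"ty":0,"tz":0,"twist":0},{"claw":0,"tx":0,"ty":0,"tz":0,"twist":0}]}}

```text
time_s: 21.78
position: [0.6052, -0.0535, 0.6876]
orientation: [[0.074, 0.795, 0.602], [0.996, -0.03, -0.084], [-0.049, 0.606, -0.794]]
wrist_force: [-0.3, 0.3, 0.6]
finger_gap: 0.003
```

```bash
python3 go.py -100 -60 300
```

```text
t 21.78 stand mm [  17.1 -111.2  687.6] F stand [-0.38  0.27  0.57] gap 0.003 yaw 85.74
[ 81.2 -13.3 -58.4  62.6 -18.4  86.5  11.1] [[0.074, 0.795, 0.602], [0.996, -0.03, -0.084], [-0.049, 0.606, -0.794]]
to [-100.0, -60.0, 300.0] tool mm [  78.1 -323.2  236.7] n 408.0
```

Request:
{"fn": "play_rows", "kwargs": {"increments": [{"claw":0,"tx":7,"ty":-29,"tz":21,"twist":0},{"claw":0,"tx":7,"ty":-29,"tz":21,"twist":0},{"claw":0,"tx":7,"ty":-29,"tz":21,"twist":0},{"claw":0,"tx":7,"ty":-29,"tz":21,"twist":0},{"claw":0,"tx":7,"ty":-29,"tz":21,"twist":0},{"claw":0,"tx":7,"ty":-29,"tz":21,"twist":0},{"claw":0,"tx":7,"ty":-29,"tz":21,"twist":0},{"claw":0,"tx":7,"ty":-29,"tz":21,"twist":0},{"claw":0,"tx":0,"ty":0,"tz":0,"twist":0}]}}

```text
time_s: 22.53
position: [0.5745, -0.0212, 0.5767]
orientation: [[0.068, 0.797, 0.6], [0.997, -0.026, -0.078], [-0.046, 0.603, -0.796]]
wrist_force: [0.7, 1.7, -0.7]
finger_gap: 0.0
```

```bash
python3 go.py -100 -60 230
```

```text
t 22.53 stand mm [-18.  -83.7 576.7] F stand [ 0.48  1.82 -0.69] gap 0.000 yaw 86.12
[ 13.4 -16.7 -13.   85.3   0.9  74.   -3.2] [[0.068, 0.797, 0.6], [0.997, -0.026, -0.078], [-0.046, 0.603, -0.796]]
to [-100.0, -60.0, 230.0] tool mm [  46.  -272.   226.6] n 357.0
```

Request:
{"fn": "play_rows", "kwargs": {"increments": [{"claw":0,"tx":4,"ty":-20,"tz":25,"twist":0},{"claw":0,"tx":4,"ty":-20,"tz":25,"twist":0},{"claw":0,"tx":4,"ty":-20,"tz":25,"twist":0},{"claw":0,"tx":4,"ty":-20,"tz":25,"twist":0},{"claw":0,"tx":4,"ty":-20,"tz":25,"twist":0},{"claw":0,"tx":4,"ty":-20,"tz":25,"twist":0},{"claw":0,"tx":0,"ty":0,"tz":0,"twist":0}]}}

```text
time_s: 23.12
position: [0.5948, -0.013, 0.3852]
orientation: [[0.083, 0.818, 0.569], [0.995, -0.039, -0.09], [-0.051, 0.574, -0.817]]
wrist_force: [-0.7, 0.4, -2.1]
finger_gap: -0.005
```

```bash
python3 go.py -100 -60 230
```

```text
t 23.12 stand mm [  1.  -72.6 385.2] F stand [-0.77  0.3  -2.06] gap -0.005 yaw 85.21
[  3.7 -16.8  -8.4 106.6   6.8  55.9 -11.1] [[0.083, 0.818, 0.569], [0.995, -0.039, -0.09], [-0.051, 0.574, -0.817]]
to [-100.0, -60.0, 230.0] tool mm [  26.7 -170.4   68.5] n 186.0
```

Request:
{"fn": "play_rows", "kwargs": {"increments": [{"claw":0,"tx":0,"ty":0,"tz":0,"twist":-0.12},{"claw":0,"tx":0,"ty":0,"tz":0,"twist":-0.12},{"claw":0,"tx":0,"ty":0,"tz":0,"twist":-0.12},{"claw":0,"tx":0,"ty":0,"tz":0,"twist":-0.12},{"claw":0,"tx":0,"ty":0,"tz":0,"twist":-0.12},{"claw":0,"tx":0,"ty":0,"tz":0,"twist":-0.12},{"claw":0,"tx":0,"ty":0,"tz":0,"twist":-0.12},{"claw":0,"tx":0,"ty":0,"tz":0,"twist":-0.12},{"claw":0,"tx":0,"ty":0,"tz":0,"twist":-0.12},{"claw":0,"tx":0,"ty":0,"tz":0,"twist":-0.12},{"claw":0,"tx":0,"ty":0,"tz":0,"twist":-0.12},{"claw":0,"tx":0,"ty":0,"tz":0,"twist":-0.12}]}}

```text
time_s: 24.12
position: [0.5982, -0.0141, 0.3982]
orientation: [[-0.79, 0.186, 0.584], [0.164, 0.982, -0.09], [-0.59, 0.025, -0.807]]
wrist_force: [-0.0, 0.4, 0.5]
finger_gap: -0.001
```

Request:
{"fn": "play_rows", "kwargs": {"increments": [{"claw":0,"tx":0,"ty":0,"tz":0,"twist":-0.12},{"claw":0,"tx":0,"ty":0,"tz":0,"twist":0}]}}

```text
time_s: 24.28
position: [0.598, -0.0142, 0.3979]
orientation: [[-0.807, 0.092, 0.584], [0.049, 0.995, -0.09], [-0.589, -0.044, -0.807]]
wrist_force: [0.0, -1.0, 0.1]
finger_gap: -0.0
```

```bash
python3 go.py -40 -60 230
```

```text
t 24.28 stand mm [  4.3 -73.3 397.9] F stand [ 0.19 -0.98  0.14] gap -0.000 yaw 176.54
[  1.1 -17.1  -6.3 105.9   7.9  56.   77.7] [[-0.807, 0.092, 0.584], [0.049, 0.995, -0.09], [-0.589, -0.044, -0.807]]
to [-40.0, -60.0, 230.0] tool mm [133.6  23.  109.2] n 174.0
```

Request:
{"fn": "play_rows", "kwargs": {"increments": [{"claw":0,"tx":27,"ty":5,"tz":22,"twist":0},{"claw":0,"tx":27,"ty":5,"tz":22,"twist":0},{"claw":0,"tx":27,"ty":5,"tz":22,"twist":0},{"claw":0,"tx":26,"ty":4,"tz":22,"twist":0},{"claw":0,"tx":26,"ty":4,"tz":21,"twist":0},{"claw":0,"tx":0,"ty":0,"tz":0,"twist":0},{"claw":0,"tx":0,"ty":0,"tz":0,"twist":0}]}}

```text
time_s: 24.87
position: [0.567, 0.0068, 0.226]
orientation: [[-0.814, 0.098, 0.572], [0.055, 0.994, -0.091], [-0.578, -0.043, -0.815]]
wrist_force: [1.2, -0.7, 0.5]
finger_gap: -0.0
```

```bash
python3 go.py -30 -60 150
python3 -c "
from st import *
pic('wrist','w20.png');pic('side','s20.png',(220,130,400,310),3.3)"
```

```text
t 24.87 stand mm [-29.5 -57.  226. ] F stand [ 1.27 -0.55  0.52] gap -0.000 yaw 176.13
[  1.3 -17.  -10.4 124.8  12.3  38.7  68.3] [[-0.814, 0.098, 0.572], [0.055, 0.994, -0.091], [-0.578, -0.043, -0.815]]
to [-30.0, -60.0, 150.0] tool mm [44.5  0.3 61.7] n 76.0
```

View pics/w20.png

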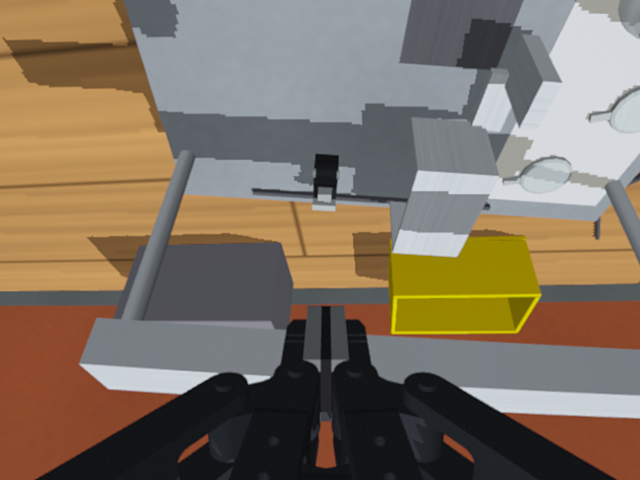

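View pics/s20.png

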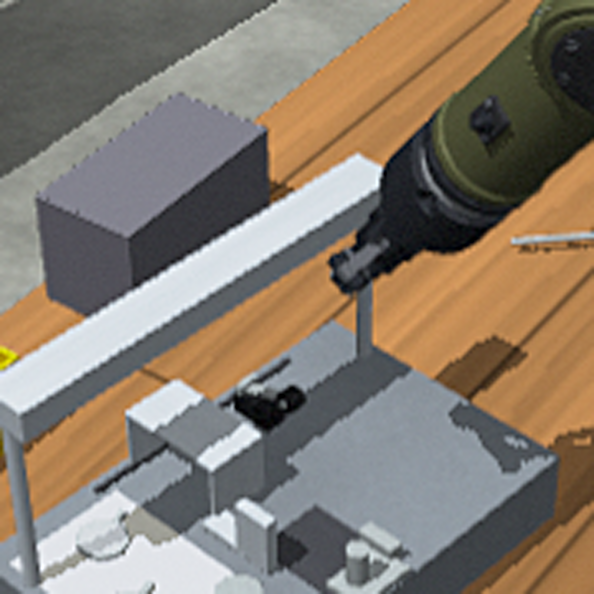

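Request:
{"fn": "play_rows", "kwargs": {"increments": [{"claw":0,"tx":15,"ty":0,"tz":20,"twist":0},{"claw":0,"tx":15,"ty":0,"tz":20,"twist":0},{"claw":0,"tx":15,"ty":0,"tz":21,"twist":0},{"claw":0,"tx":0,"ty":0,"tz":0,"twist":0},{"claw":0,"tx":0,"ty":0,"tz":0,"twist":0}]}}

```text
time_s: 25.38
position: [0.5659, 0.0033, 0.1517]
orientation: [[-0.813, 0.098, 0.574], [0.056, 0.994, -0.091], [-0.579, -0.042, -0.814]]
wrist_force: [0.4, -0.1, 0.4]
finger_gap: 0.003
```

```bash
python3 go.py 0 -60 112
python3 -c "
from st import *
m=camera_model('wrist')
for q in [(14,-60,115),(14,-60,106),(5,-53,106)]: print(q,proj(m,stand2w(p,np.array(q)/1000)).round())
pic('wrist','w21.png');pic('side','s21.png',(220,130,400,310),3.3)"
```

```text
t 25.38 stand mm [-30.  -60.6 151.7] F stand [ 0.38 -0.06  0.38] gap 0.003 yaw 176.09
[  3.3 -12.7 -12.5 130.7  16.9  28.8  63. ] [[-0.813, 0.098, 0.574], [0.056, 0.994, -0.091], [-0.579, -0.042, -0.814]]
to [0.0, -60.0, 112.0] tool mm [-1.4  0.9 49.8] n 50.0
(14, -60, 115) [[328. 277.]]
(14, -60, 106) [[329. 264.]]
(5, -53, 106) [[342. 256.]]
```

View pics/w21.png

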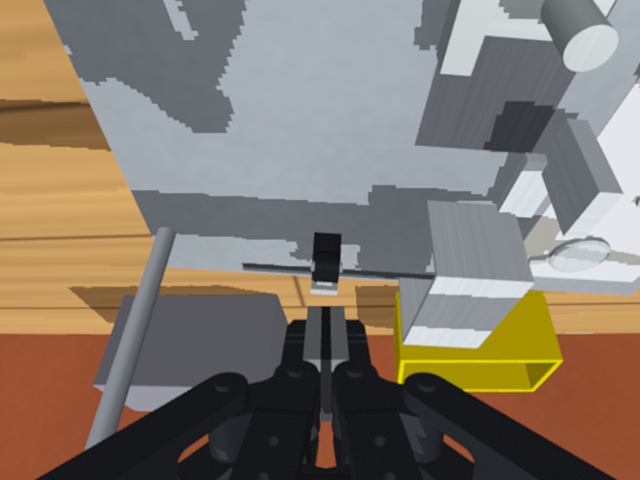

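View pics/s21.png

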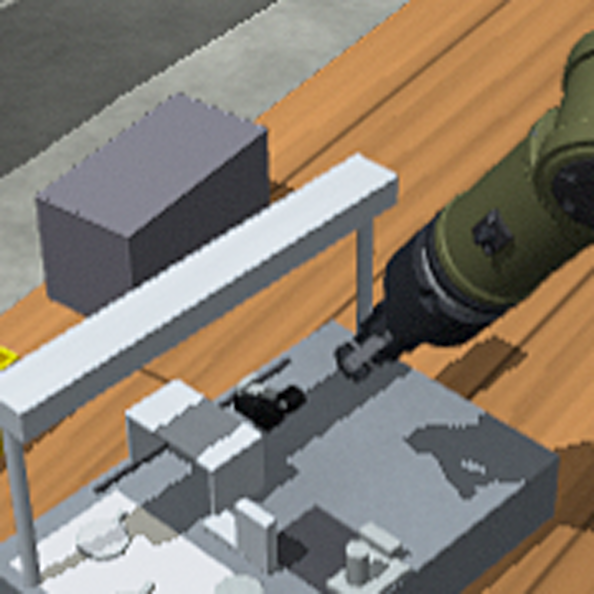

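```bash
python3 go.py 22 -60.5 108
```

```text
t 25.48 stand mm [-29.  -60.  153.7] F stand [ 0.3   0.17 -0.15] gap 0.000 yaw 176.10
[  3.2 -12.8 -12.5 130.6  16.9  28.8  63. ] [[-0.811, 0.097, 0.577], [0.055, 0.994, -0.09], [-0.582, -0.041, -0.812]]
to [22.0, -60.5, 108.0] tool mm [-14.7  -1.   66.9] n 69.0
```

Request:
{"fn": "play_rows", "kwargs": {"increments": [{"claw":0,"tx":-3,"ty":0,"tz":14,"twist":0},{"claw":0,"tx":-3,"ty":0,"tz":14,"twist":0},{"claw":0,"tx":-3,"ty":0,"tz":14,"twist":0},{"claw":0,"tx":-3,"ty":-1,"tz":13,"twist":0},{"claw":0,"tx":-3,"ty":0,"tz":12,"twist":0},{"claw":0,"tx":0,"ty":0,"tz":0,"twist":0},{"claw":0,"tx":0,"ty":0,"tz":0,"twist":0},{"claw":0,"tx":0,"ty":0,"tz":0,"twist":0}]}}

```text
time_s: 26.15
position: [0.6157, -0.0042, 0.1058]
orientation: [[-0.813, 0.097, 0.574], [0.055, 0.994, -0.091], [-0.58, -0.042, -0.813]]
wrist_force: [0.3, -0.3, 0.2]
finger_gap: -0.0
```

```bash
python3 go.py 22 -60.5 94
python3 -c "
from st import *
pic('wrist','w22.png');pic('side','s22.png',(260,200,360,280),7)"
```

```text
t 26.15 stand mm [ 20.3 -60.9 105.8] F stand [ 0.31 -0.3   0.23] gap -0.000 yaw 176.14
[  5.9  -2.1 -13.9 127.8  25.8  21.9  55.8] [[-0.813, 0.097, 0.574], [0.055, 0.994, -0.091], [-0.58, -0.042, -0.813]]
to [22.0, -60.5, 94.0] tool mm [ 5.5  0.8 10.6] n 12.0
```

View pics/w22.png

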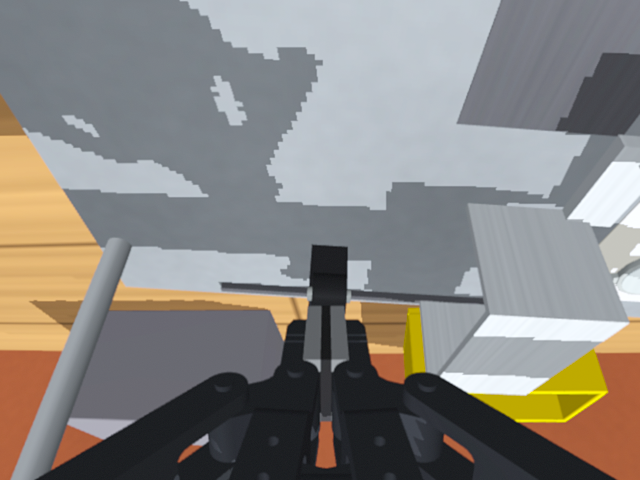

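View pics/s22.png

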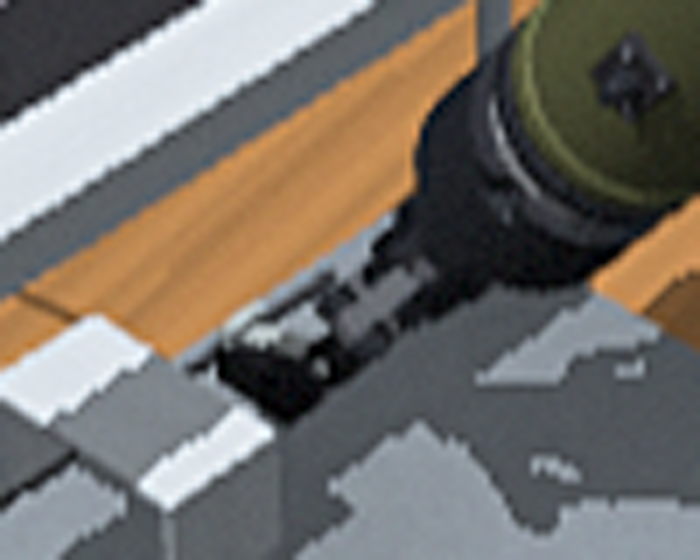

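Request:
{"fn": "play_rows", "kwargs": {"increments": [{"claw":0,"tx":2,"ty":1,"tz":3,"twist":0},{"claw":0,"tx":2,"ty":0.5,"tz":3,"twist":0},{"claw":0,"tx":0,"ty":0,"tz":0,"twist":0},{"claw":0,"tx":0,"ty":0,"tz":0,"twist":0}]}}

```text
time_s: 26.58
position: [0.6145, -0.0032, 0.096]
orientation: [[-0.815, 0.097, 0.572], [0.054, 0.994, -0.091], [-0.577, -0.043, -0.816]]
wrist_force: [0.8, 0.5, -0.0]
finger_gap: 0.003
```

```bash
cat > avg.py <<'E'
from st import *
def avg(n=6,f=None):
    F=[];P=[]
    for i in range(n):
        im=get_image('wrist');s=r.read_state();F.append(fs(s['wrist_force']));P.append(w2s(s['position']))
    print('t',s['time_s'],'pos',np.mean(P,0).round(2),'F',np.mean(F,0).round(2),'sd',np.std(F,0).round(2))
    if f: cv2.imwrite('pics/'+f,im[200:360,240:420,::-1].repeat(4,0).repeat(4,1))
if __name__=='__main__': avg(int(sys.argv[1]),sys.argv[2])
E
python3 avg.py 6 w23.png
```

```text
t 26.8833 pos [ 19.48 -60.    96.47] F [ 0.07 -0.29 -0.18] sd [0.6  0.6  0.22]
```

View pics/w23.png

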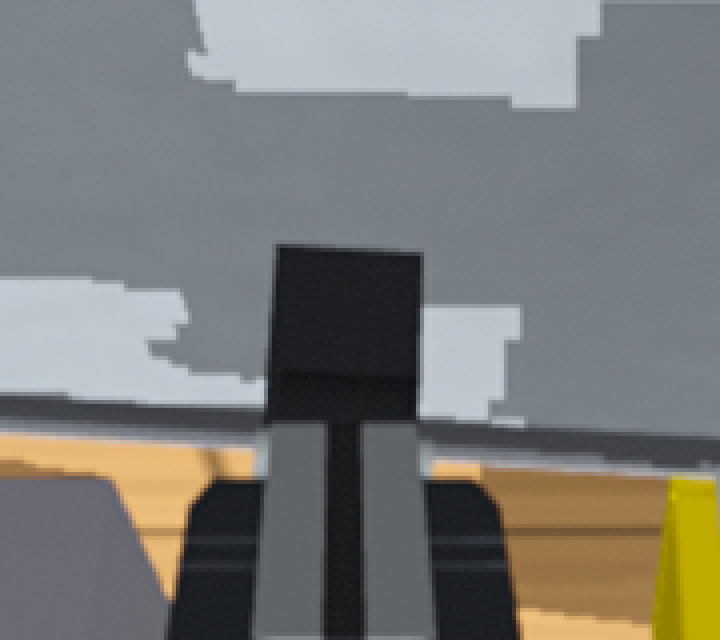

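Request:
{"fn": "play_rows", "kwargs": {"increments": [{"claw":0,"tx":1.2,"ty":0,"tz":1.6,"twist":0},{"claw":0,"tx":0,"ty":0,"tz":0,"twist":0}]}}

```text
time_s: 27.05
position: [0.6147, -0.0034, 0.0941]
orientation: [[-0.815, 0.097, 0.572], [0.055, 0.994, -0.091], [-0.577, -0.043, -0.815]]
wrist_force: [-0.5, 0.4, -0.0]
finger_gap: -0.003
```

```bash
python3 avg.py 4 w24.png
```

```text
t 27.25 pos [ 19.35 -60.17  94.31] F [-0.02  0.05 -0.39] sd [0.45 0.68 0.35]
```

Request:
{"fn": "play_rows", "kwargs": {"increments": [{"claw":0,"tx":1.2,"ty":0,"tz":1.6,"twist":0},{"claw":0,"tx":0,"ty":0,"tz":0,"twist":0}]}}

```text
time_s: 27.42
position: [0.6146, -0.0034, 0.0921]
orientation: [[-0.815, 0.097, 0.572], [0.055, 0.994, -0.091], [-0.577, -0.043, -0.815]]
wrist_force: [0.3, -0.4, -0.1]
finger_gap: 0.003
```

```bash
python3 avg.py 4 w25.png
```

```text
t 27.6167 pos [ 19.32 -60.24  92.34] F [-0.46 -0.36 -0.3 ] sd [0.36 0.36 0.44]
```

Request:
{"fn": "play_rows", "kwargs": {"increments": [{"claw":0,"tx":1.2,"ty":0,"tz":1.6,"twist":0},{"claw":0,"tx":0,"ty":0,"tz":0,"twist":0}]}}

```text
time_s: 27.78
position: [0.6143, -0.0033, 0.09]
orientation: [[-0.815, 0.097, 0.572], [0.055, 0.994, -0.091], [-0.577, -0.043, -0.815]]
wrist_force: [-2.7, 0.7, 1.9]
finger_gap: -0.0
```

```bash
python3 avg.py 4 w26.png
```

```text
t 27.9833 pos [ 19.   -60.17  90.28] F [-4.79  0.24  3.45] sd [0.53 0.58 0.46]
```

View pics/w26.png

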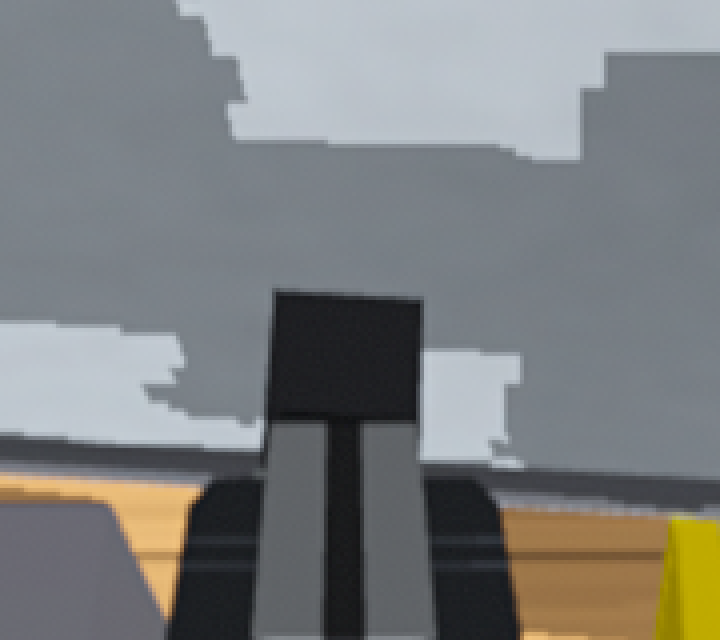

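Request:
{"fn": "play_rows", "kwargs": {"increments": [{"claw":0,"tx":1.4,"ty":0,"tz":1.5,"twist":0},{"claw":0,"tx":1.4,"ty":0,"tz":1.5,"twist":0},{"claw":0,"tx":1.4,"ty":0,"tz":1.5,"twist":0},{"claw":0,"tx":0,"ty":0,"tz":0,"twist":0}]}}

```text
time_s: 28.32
position: [0.6122, -0.003, 0.0828]
orientation: [[-0.816, 0.096, 0.57], [0.054, 0.994, -0.091], [-0.575, -0.043, -0.817]]
wrist_force: [-9.8, 2.7, 5.1]
finger_gap: -0.003
```

```bash
python3 avg.py 4 w27.png;python3 -c "
from st import *
pic('side','s27.png',(260,200,360,280),7)"
```

```text
t 28.5167 pos [ 16.75 -60.27  82.97] F [-10.4    1.37   4.95] sd [0.19 0.23 0.19]
```

View pics/w27.png

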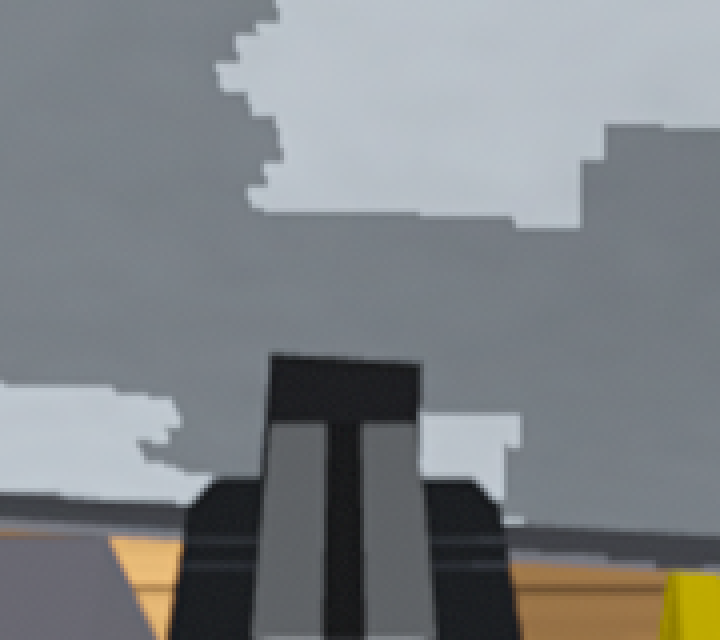

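View pics/s27.png

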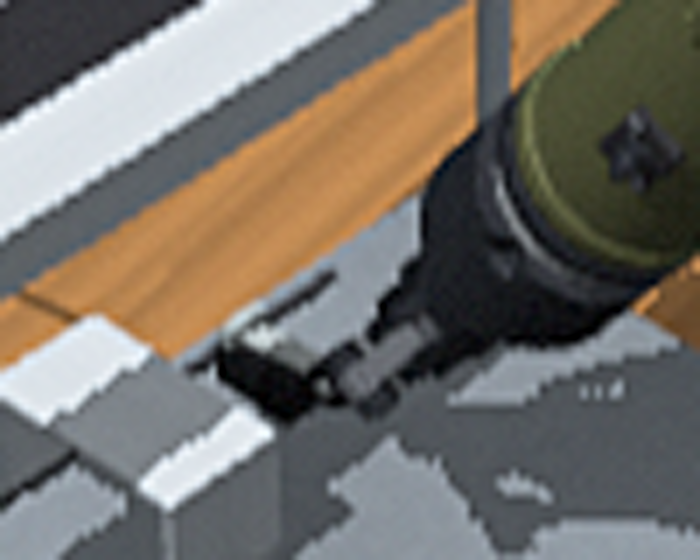

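Request:
{"fn": "play_rows", "kwargs": {"increments": [{"claw":0,"tx":-3,"ty":0,"tz":-6,"twist":0},{"claw":0,"tx":-3,"ty":0,"tz":-6,"twist":0},{"claw":0,"tx":-4,"ty":0,"tz":-8,"twist":0},{"claw":0,"tx":0,"ty":0,"tz":0,"twist":0},{"claw":0,"tx":0,"ty":0,"tz":0,"twist":0}]}}

```text
time_s: 28.98
position: [0.6113, -0.0025, 0.1072]
orientation: [[-0.813, 0.097, 0.574], [0.055, 0.994, -0.091], [-0.579, -0.042, -0.814]]
wrist_force: [0.8, 0.3, 0.8]
finger_gap: -0.001
```

```bash
python3 go.py 25 -60 104; python3 avg.py 2 w28.png
```

```text
t 28.98 stand mm [ 15.7 -59.8 107.2] F stand [0.73 0.45 0.77] gap -0.001 yaw 176.13
[  5.8  -2.7 -14.1 128.2  25.4  22.2  55.9] [[-0.813, 0.097, 0.574], [0.055, 0.994, -0.091], [-0.579, -0.042, -0.814]]
to [25.0, -60.0, 104.0] tool mm [-5.7 -0.5  7.9] n 10.0
t 29.0833 pos [ 15.13 -60.   106.22] F [0.91 0.21 0.05] sd [0.27 0.56 0.29]
```

View pics/w28.png

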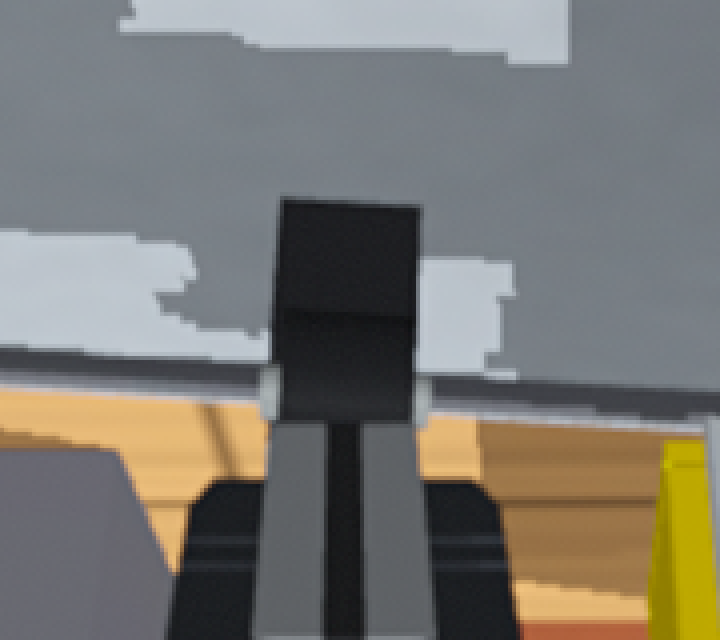

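Request:
{"fn": "play_rows", "kwargs": {"increments": [{"claw":0,"tx":-4,"ty":0,"tz":3,"twist":0},{"claw":0,"tx":-4,"ty":0,"tz":3,"twist":0},{"claw":0,"tx":0,"ty":0,"tz":1,"twist":0},{"claw":0,"tx":0,"ty":0,"tz":0,"twist":0}]}}

```text
time_s: 29.42
position: [0.6214, -0.0035, 0.1049]
orientation: [[-0.815, 0.097, 0.572], [0.055, 0.994, -0.091], [-0.577, -0.042, -0.815]]
wrist_force: [-1.1, 0.3, 0.3]
finger_gap: 0.001
```

```bash
python3 avg.py 3 w29.png; python3 go.py 25 -60 98
```

```text
t 29.5667 pos [ 25.58 -59.41 104.95] F [-0.31  0.1   0.35] sd [0.28 0.62 0.28]
t 29.57 stand mm [ 25.5 -59.4 105.1] F stand [0.02 0.74 0.7 ] gap 0.001 yaw 176.15
[  5.9  -1.2 -14.  127.   26.1  22.1  55.6] [[-0.815, 0.097, 0.572], [0.055, 0.994, -0.091], [-0.577, -0.043, -0.815]]
to [25.0, -60.0, 98.0] tool mm [ 4.5 -0.3  5.5] n 7.0
```

View pics/w29.png

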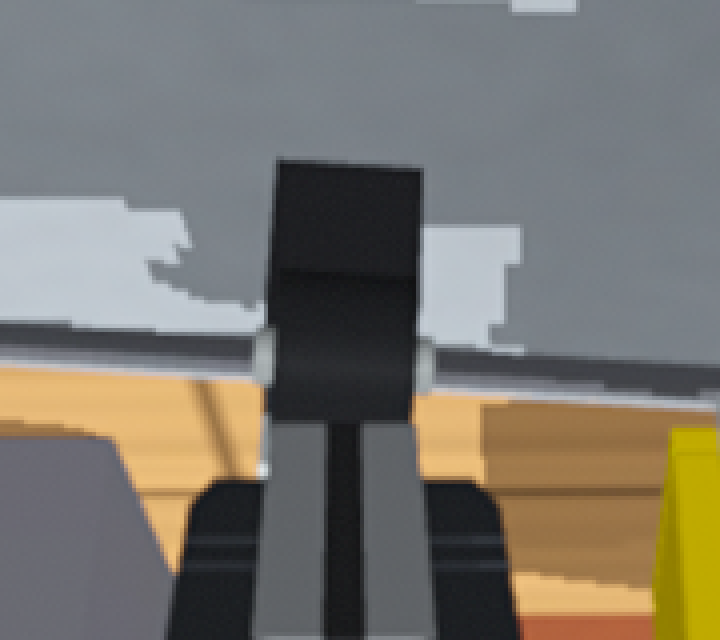

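```bash
python3 - <<'E'
from st import *
m=camera_model('wrist')
print(w2s(onz(m,(326,290),.106)))
s=r.read_state();T=lambda x,y,z: s['position']+s['orientation']@np.array([x,y,z])/1000
for q in [(0,0,-23),(11,0,-23),(5,0,-23),(0,0,0),(11,0,-10)]: print(q,proj(m,T(*q)).round(1))
E
```

```text
[ 17.22638681 -60.96579156 106.        ]
(0, 0, -23) [[329.3 325. ]]
(11, 0, -23) [[329.4 298.6]]
(5, 0, -23) [[329.3 313.1]]
(0, 0, 0) [[328.9 297.8]]
(11, 0, -10) [[329.1 284. ]]
```

Request:
{"fn": "play_rows", "kwargs": {"increments": [{"claw":0,"tx":-2,"ty":-0.5,"tz":1.5,"twist":0},{"claw":0,"tx":1.7,"ty":0,"tz":2.4,"twist":0},{"claw":0,"tx":0.6,"ty":0,"tz":0.8,"twist":0},{"claw":0,"tx":0,"ty":0,"tz":0,"twist":0}]}}

```text
time_s: 29.9
position: [0.6232, -0.0045, 0.1009]
orientation: [[-0.815, 0.097, 0.572], [0.055, 0.994, -0.091], [-0.577, -0.043, -0.815]]
wrist_force: [-0.8, -0.9, -0.7]
finger_gap: 0.001
```

```bash
python3 avg.py 4 w30.png
```

```text
t 30.1 pos [ 28.03 -59.92 101.25] F [ 0.13  0.24 -0.02] sd [0.22 0.39 0.43]
```

Request:
{"fn": "play_rows", "kwargs": {"increments": [{"claw":0,"tx":1.2,"ty":0,"tz":1.6,"twist":0},{"claw":0,"tx":0,"ty":0,"tz":0,"twist":0}]}}

```text
time_s: 30.27
position: [0.6233, -0.0045, 0.0991]
orientation: [[-0.815, 0.097, 0.572], [0.055, 0.994, -0.091], [-0.578, -0.043, -0.815]]
wrist_force: [0.2, -0.3, -0.2]
finger_gap: 0.0
```

```bash
python3 avg.py 4 w31.png
```

```text
t 30.4667 pos [ 28.01 -60.    99.28] F [-0.25 -0.27 -0.05] sd [0.72 0.38 0.56]
```

Request:
{"fn": "play_rows", "kwargs": {"increments": [{"claw":0,"tx":1.2,"ty":0,"tz":1.6,"twist":0},{"claw":0,"tx":0,"ty":0,"tz":0,"twist":0}]}}

```text
time_s: 30.63
position: [0.6234, -0.0044, 0.0973]
orientation: [[-0.814, 0.097, 0.572], [0.055, 0.994, -0.091], [-0.578, -0.042, -0.815]]
wrist_force: [-1.7, 0.7, 2.0]
finger_gap: -0.004
```

```bash
python3 avg.py 4 w32.png
```

```text
t 30.8333 pos [ 28.1  -59.93  97.53] F [-1.41  0.3   1.91] sd [0.12 0.54 0.29]
```

Request:
{"fn": "play_rows", "kwargs": {"increments": [{"claw":0,"tx":0.6,"ty":0,"tz":0.8,"twist":0},{"claw":0,"tx":0,"ty":0,"tz":0,"twist":0}]}}

```text
time_s: 31.0
position: [0.623, -0.0043, 0.096]
orientation: [[-0.815, 0.097, 0.572], [0.055, 0.994, -0.091], [-0.577, -0.043, -0.815]]
wrist_force: [-3.1, 0.7, 2.5]
finger_gap: -0.001
```

```bash
python3 avg.py 4 w33.png
```

```text
t 31.2 pos [ 27.65 -60.    96.12] F [-4.7   1.51  3.48] sd [0.26 0.29 0.37]
```

Request:
{"fn": "play_rows", "kwargs": {"increments": [{"claw":0,"tx":1.9,"ty":0,"tz":1.5,"twist":0},{"claw":0,"tx":1.9,"ty":0,"tz":1.5,"twist":0},{"claw":0,"tx":1.9,"ty":0,"tz":1.5,"twist":0},{"claw":0,"tx":0,"ty":0,"tz":0,"twist":0}]}}

```text
time_s: 31.53
position: [0.6208, -0.0041, 0.0888]
orientation: [[-0.815, 0.096, 0.572], [0.054, 0.994, -0.09], [-0.577, -0.042, -0.816]]
wrist_force: [-6.1, 2.3, 3.0]
finger_gap: -0.001
```

```bash
python3 avg.py 4 w34.png
```

```text
t 31.7333 pos [ 25.47 -60.05  89.07] F [-6.44  1.79  4.27] sd [0.48 0.36 0.19]
```

View pics/w34.png

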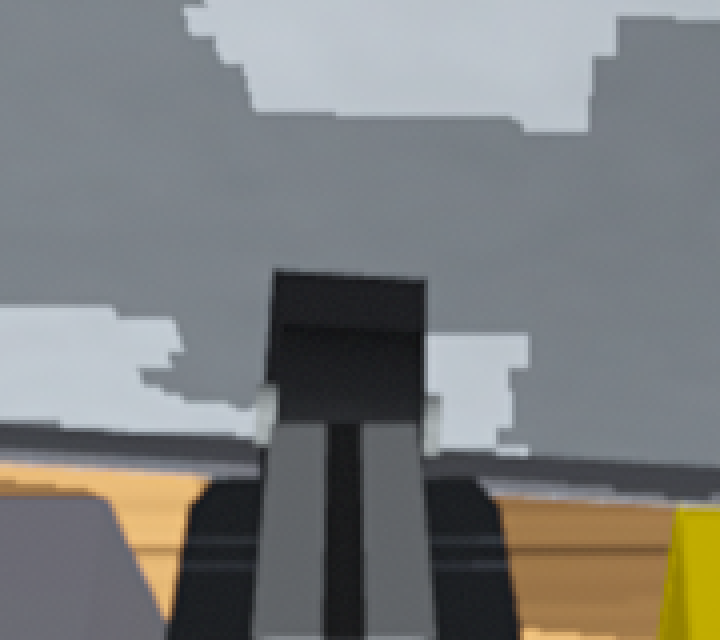

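```bash
cat > pin.py <<'E'
from st import *
m=camera_model('wrist');row=float(sys.argv[1])
for d in range(0,17,1): 
    x=w2s(onz(m,(326.5,row),(106-d)/1000.))[0]; a=np.arcsin(max(-1,0.26*0.99-0)); 
    arc=17.2-46*(np.cos(0.26-d/45.5)-np.cos(.26)); print(d,round(x,1),round(arc,1),end=' | ')
E
python3 pin.py 304
```

```text
0 -1.0 17.2 | 1 0.9 17.0 | 2 2.9 16.7 | 3 4.8 16.5 | 4 6.7 16.3 | 5 8.6 16.2 | 6 10.5 16.0 | 7 12.4 15.9 | 8 14.3 15.8 | 9 16.2 15.7 | 10 18.1 15.7 | 11 20.0 15.7 | 12 21.9 15.7 | 13 23.8 15.7 | 14 25.7 15.7 | 15 27.6 15.8 | 16 29.5 15.8 |
```

Request:
{"fn": "play_rows", "kwargs": {"increments": [{"claw":0,"tx":1.2,"ty":0,"tz":1.15,"twist":0},{"claw":0,"tx":1.2,"ty":0,"tz":1.15,"twist":0},{"claw":0,"tx":1.3,"ty":0,"tz":1.2,"twist":0},{"claw":0,"tx":0,"ty":0,"tz":0,"twist":0},{"claw":0,"tx":0,"ty":0,"tz":0,"twist":0}]}}

```text
time_s: 32.15
position: [0.6198, -0.004, 0.084]
orientation: [[-0.815, 0.096, 0.572], [0.054, 0.994, -0.09], [-0.577, -0.042, -0.816]]
wrist_force: [-6.8, 2.5, 4.5]
finger_gap: 0.001
```

```bash
python3 avg.py 2 w35.png
```

```text
t 32.25 pos [ 24.43 -60.08  84.08] F [-6.9   1.05  3.76] sd [0.1  0.26 0.19]
```

View pics/w35.png

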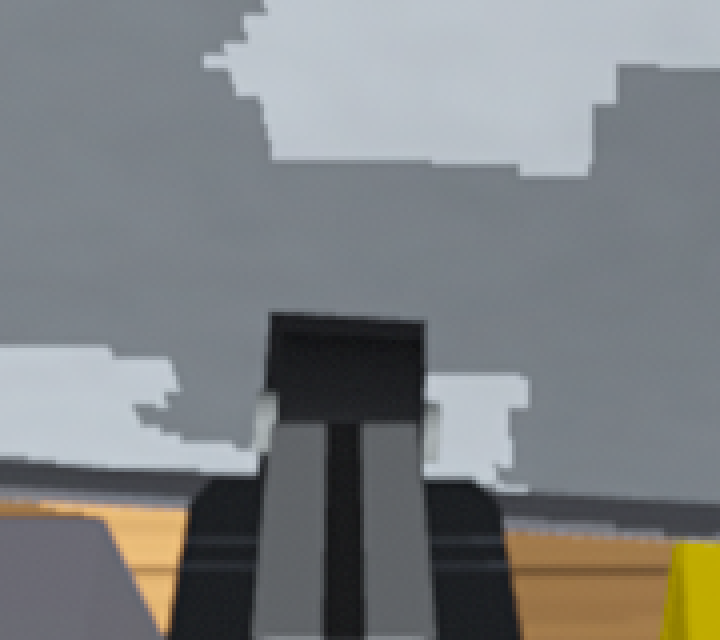

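```bash
python3 pin.py 305.7
```

```text
0 -10.3 17.2 | 1 -8.4 17.0 | 2 -6.5 16.7 | 3 -4.6 16.5 | 4 -2.6 16.3 | 5 -0.7 16.2 | 6 1.2 16.0 | 7 3.1 15.9 | 8 5.0 15.8 | 9 7.0 15.7 | 10 8.9 15.7 | 11 10.8 15.7 | 12 12.7 15.7 | 13 14.7 15.7 | 14 16.6 15.7 | 15 18.5 15.8 | 16 20.4 15.8 |
```

Request:
{"fn": "play_rows", "kwargs": {"increments": [{"claw":0,"tx":0,"ty":0,"tz":0,"twist":0},{"claw":0,"tx":0,"ty":0,"tz":0,"twist":0},{"claw":0,"tx":0,"ty":0,"tz":0,"twist":0},{"claw":0,"tx":0,"ty":0,"tz":-5,"twist":0},{"claw":0,"tx":0,"ty":0,"tz":-8,"twist":0},{"claw":0,"tx":0,"ty":0,"tz":-10,"twist":0},{"claw":0,"tx":0,"ty":0,"tz":-15,"twist":0},{"claw":0,"tx":0,"ty":0,"tz":-15,"twist":0},{"claw":0,"tx":0,"ty":0,"tz":-15,"twist":0},{"claw":0,"tx":0,"ty":0,"tz":0,"twist":0},{"claw":0,"tx":0,"ty":0,"tz":0,"twist":0}]}}

```text
time_s: 33.17
position: [0.5822, 0.0012, 0.1412]
orientation: [[-0.813, 0.097, 0.574], [0.055, 0.994, -0.091], [-0.58, -0.042, -0.813]]
wrist_force: [-0.3, 0.4, -0.2]
finger_gap: -0.002
```

```bash
python3 go.py -60 -60 180
python3 -c "
from st import *
pic('wrist','w36.png');pic('side','s36.png',(200,130,400,330),3)"
```

```text
t 33.17 stand mm [-13.6 -60.4 141.2] F stand [-0.3   0.35 -0.24] gap -0.002 yaw 176.13
[  4.5  -9.6 -13.2 129.6  18.6  26.8  61.8] [[-0.813, 0.097, 0.574], [0.055, 0.994, -0.091], [-0.58, -0.042, -0.813]]
to [-60.0, -60.0, 180.0] tool mm [ 15.1   0.9 -58.6] n 60.0
```

View pics/w36.png

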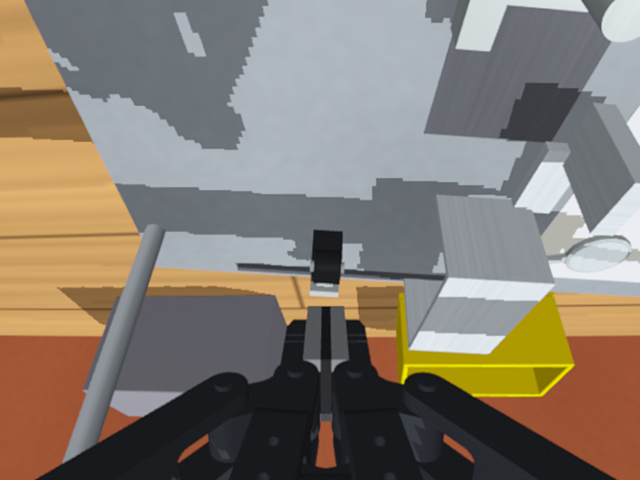

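View pics/s36.png

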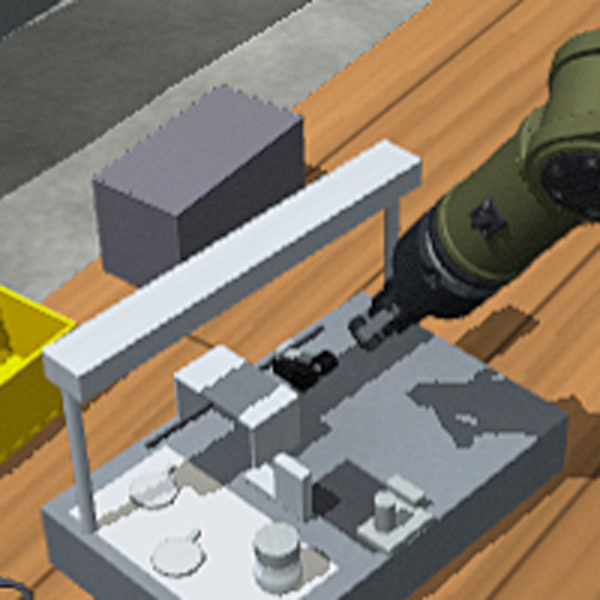

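Request:
{"fn": "play_rows", "kwargs": {"increments": [{"claw":0,"tx":5,"ty":0,"tz":-20,"twist":0},{"claw":0,"tx":5,"ty":0,"tz":-20,"twist":0},{"claw":0,"tx":5,"ty":0,"tz":-20,"twist":0},{"claw":0,"tx":0,"ty":0,"tz":0,"twist":0},{"claw":0,"tx":0,"ty":0,"tz":0,"twist":0},{"claw":0,"tx":0,"ty":0,"tz":0,"twist":0}]}}

```text
time_s: 33.77
position: [0.5444, 0.0089, 0.1747]
orientation: [[-0.818, 0.098, 0.567], [0.055, 0.994, -0.093], [-0.573, -0.045, -0.818]]
wrist_force: [0.2, -0.1, -0.8]
finger_gap: -0.004
```

```bash
python3 -c "
from st import *
s=show();print(abs(s['joint_vel']).max());pic('wrist','w37.png');pic('side','s37.png')
a=cv2.imread('pics/side0.png').astype(int);b=cv2.imread('pics/s37.png').astype(int)
d=(abs(a-b).max(2)>40).astype('uint8');n,l,st_,c=cv2.connectedComponentsWithStats(d)
print([st_[i].tolist() for i in range(1,n) if st_[i][4]>25])
m=camera_model('side');print(proj(m,[stand2w(p,np.array(q)/1000) for q in [(-125,18,106),(-60,50,120)]]))"
```

```text
t 33.77 stand mm [-52.1 -58.2 174.7] F stand [ 0.2  -0.05 -0.82] gap -0.004 yaw 176.16
0.6577590598694074
[[575, 0, 35, 53, 403], [584, 0, 52, 22, 472], [626, 25, 14, 36, 363], [608, 35, 17, 54, 487], [329, 74, 310, 261, 19587], [633, 78, 7, 14, 40], [601, 158, 39, 10, 187], [258, 229, 50, 44, 864], [629, 239, 11, 23, 163], [300, 242, 23, 14, 142], [282, 253, 64, 62, 994], [354, 259, 35, 24, 396], [599, 262, 41, 71, 970], [552, 286, 8, 15, 68], [545, 312, 13, 3, 27], [559, 312, 17, 9, 37], [593, 313, 6, 10, 32], [540, 319, 44, 19, 417], [526, 321, 5, 19, 29], [616, 326, 24, 48, 759], [586, 348, 18, 26, 136], [547, 350, 37, 12, 237], [593, 374, 22, 24, 139]]
[[327.79115477 296.18173228]
 [296.73621774 285.0347988 ]]
```

View pics/s37.png

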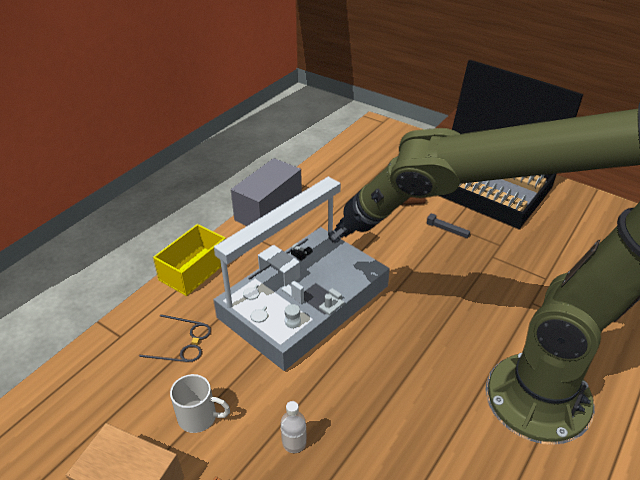

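```bash
python3 -c "
from rig import ticket
print(ticket.sign_off())"
```

```text
the job is handed in; nothing more can be done
None
```

The job is done and handed in at about 34 s. The keeper is drawn, the guard is open, and the roller was pressed, held for roughly half a second and let spring back.

- **Keeper:** it is against its stop; the push force rose to about 12 N. My first pull slid over the top of the knob at about 37 mm, because the shut fingertips sit about 23 mm short of the reported TCP. I pulled again lower down.
- **Guard:** it is against its stop; the push force rose to about 5.5 N with the tab at about y +50 mm.
- **Lean:** the move tool has no tilt command. I leaned the tool about 35° by driving the arm against its reach limit, then approached the roller under the lamp.
- **First press attempt:** the fingertip edge caught the front of the roller, with about 10 N sideways. I backed off. The lever went down an estimated 6 mm, so probably no click.
- **Second press:** the roller went down about 12 mm by the arm's position and about 13.5 mm by the camera. The click is at 10 mm and overtravel at 16.5 mm. There is no direct click signal, so the click is inferred from that depth. The two estimates disagree by about 1.5 mm, but both are inside the allowed range. The sideways force was still about 7 N, more than a clean press would give.

**Last checks:** the roller looked sprung back up. In the final side picture, everything I could see on the stand and table was unmoved. The screwdriver was hidden behind the arm in that picture, so I could not check it. The arm was clear, with no contact force above sensor noise.

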